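# Fetch the hemmed-in contactor for the impact test

## Task

The small contactor for the impact test is hemmed in by the three tall breakers in the steel sample tray: first move all three breakers onto the grey mat, standing, then seat the contactor flat inside the yellow square frame on the round test table. Finally stand every breaker back upright in the tray on the spot where it stood at the start and square to the tray as before, because its place is its sample number. Topple no breaker and leave the multimeter, spray can and parts bin where they are.

Things in the scene. Friction and masses are not known exactly. Their poses are not given: they have to be found in the camera images.
- breaker_blue: White breaker with a blue toggle, standing on one terminal end: box 56 mm deep (own x) x 50 wide (own y) x 130 tall; grip its flat sides across own y, near the top. Front (own -x) has a 6 mm raised cover and at mid height the blue toggle reaching 18 mm out; one blue bar marks the front part of its top. Origin: centre of the box's underside, z up. Starts in the tray, 10 to 22 mm from the contactor. 0.3 to 0.6 kg.
- breaker_orange: Slim mid-grey breaker with an orange toggle, standing on one terminal end: box 56 mm deep (own x) x 40 wide (own y) x 122 tall; grip its flat sides across own y, near the top. Front (own -x) has a 6 mm raised cover and at mid height the orange toggle reaching 18 mm out; one orange bar marks the front part of its top. Origin: centre of the box's underside, z up. Starts in the tray, 10 to 22 mm from the contactor. 0.3 to 0.6 kg.
- breaker_green: Black breaker with a green toggle, standing on one terminal end: box 56 mm deep (own x) x 54 wide (own y) x 126 tall; grip its flat sides across own y, near the top. Front (own -x) has a 6 mm raised cover and at mid height the green toggle reaching 18 mm out; one green bar marks the front part of its top. Origin: centre of the box's underside, z up. Starts in the tray, 10 to 22 mm from the contactor. 0.3 to 0.6 kg.
- contactor: Small contactor lying on its back, 50 mm (own x) x 45 (own y) x 48 tall: dark lower half 30 mm high, cream upper block 32 (x) x 45 (y) with a red dot, brass screws on the shoulders at +x and -x. Grip its flat sides 45 mm apart (own y). Origin: centre of the underside, z up. Starts on the tray floor behind one breaker and between two others, all square to the tray within 0.1 rad. 0.2 kg.
- sample_tray: Flat perforated metal tray, fixed, 190 mm (x) x 220 (y), floor 3 mm thick, rim 23 mm high. Origin: centre of its underside; x points away from the robot. At the start, in its frame (within 4 mm): contactor at (30, 0) mm, one breaker in front at (-34, 0), one at each side at (30, 64) and (30, -64); which breaker stands where varies.
- mat: Flat grey antistatic mat, fixed on the bench to the left or right of the tray, 300 mm (x) x 160 (y) x 4 thick. Origin: centre of its underside. The three breakers wait here; they fit in one row along its x, 90 mm apart, own x along the mat's x.
- test_stand: Impact-test stand, fixed, on the tray's other side: black base 180 mm (x) x 190 (y), on it a round metal table, diameter 170, top 62 mm above the bench. Centred on it a yellow frame of bars 8 mm wide, 8 high, inside 66 mm (own x) x 60 (own y). Origin: centre of the underside, under the frame's centre. The contactor goes in with its x along the stand's x, either way round.
- multimeter: Bystander: dark-red hand-held multimeter lying on its back on the bench beyond the tray, 78 x 150 x 41 mm high with its dial. Origin: centre of its underside. Leave alone.
- spray_can: Bystander: silver and teal spray can with a red cap standing beyond the tray, 53 mm diameter, 172 mm tall. Origin: centre of its underside. Leave alone.
- parts_bin: Bystander: blue open parts bin beyond the tray, 120 x 100 x 50 mm. Origin: centre of its underside. Leave alone.
Things that resemble listed ones, but are neither listed nor needed, are in the scene too. What is shaped like the breaker_orange but pink is not meant.

How it is judged (in metres and radians):
On the way, in this order (a step that is already met when the one before it is completed fails the run):
1. all three breakers stand on the mat, let go (x of breaker_blue in the frame of mat between -0.14 and 0.14 m and y of breaker_blue in the frame of mat between -0.072 and 0.072 m and z of breaker_blue in the frame of mat between 0 and 0.009 m and angle between each of breaker_blue, breaker_orange, breaker_green's own z axis and vertical below 0.12 rad and linear speed of each of breaker_blue, breaker_orange, breaker_green below 0.02 m/s and angular speed of each of breaker_blue, breaker_orange, breaker_green below 0.2 rad/s and contact force between the fingers and breaker_blue below 0.3 N and x of breaker_orange in the frame of mat between -0.14 and 0.14 m and y of breaker_orange in the frame of mat between -0.072 and 0.072 m and z of breaker_orange in the frame of mat between 0 and 0.009 m and contact force between the fingers and breaker_orange below 0.3 N and x of breaker_green in the frame of mat between -0.14 and 0.14 m and y of breaker_green in the frame of mat between -0.072 and 0.072 m and z of breaker_green in the frame of mat between 0 and 0.009 m and contact force between the fingers and breaker_green below 0.3 N), for 0.2 s.
2. the contactor lies flat inside the yellow frame, let go, while the three breakers wait on the mat (all of step 1 and x of contactor in the frame of test_stand between -0.012 and 0.012 m and y of contactor in the frame of test_stand between -0.012 and 0.012 m and z of contactor in the frame of test_stand between 0.058 and 0.066 m and angle between contactor's own z axis and vertical below 0.08 rad and linear speed of contactor below 0.02 m/s and angular speed of contactor below 0.2 rad/s and contact force between the fingers and contactor below 0.3 N), for 0.2 s.
At the end, for the whole second after the job is handed in: Contactor flat inside the yellow frame, within 12 mm of its centre in x and y; each breaker upright in the tray within 15 mm of where it stood at the start and square to the tray within 0.25 rad (either way round), all let go and at rest (x of contactor in the frame of test_stand between -0.012 and 0.012 m and y of contactor in the frame of test_stand between -0.012 and 0.012 m and z of contactor in the frame of test_stand between 0.058 and 0.066 m and angle between contactor's own z axis and vertical below 0.08 rad and linear speed of each of contactor, breaker_blue, breaker_orange, breaker_green below 0.02 m/s and angular speed of each of contactor, breaker_blue, breaker_orange, breaker_green below 0.2 rad/s and contact force between the fingers and contactor below 0.3 N and distance of each of breaker_blue, breaker_orange, breaker_green from where it was at the start of the episode below 0.015 m and angle between each of breaker_blue, breaker_orange, breaker_green's own z axis and vertical below 0.1 rad and angle between the x axis of each of breaker_blue, breaker_orange, breaker_green and the x axis of sample_tray, either way round below 0.25 rad and contact force between the fingers and breaker_blue below 0.3 N and contact force between the fingers and breaker_orange below 0.3 N and contact force between the fingers and breaker_green below 0.3 N); the robot touches nothing.
It fails at once if a breaker is toppled (leans more than about 50 degrees) (angle between any of breaker_blue, breaker_orange, breaker_green's own z axis and vertical above 0.9 rad).
It fails at once if the multimeter, spray can or parts bin is displaced by more than 30 mm (distance of any of multimeter, spray_can, parts_bin from where it was at the start of the episode above 0.03 m).
It also fails if it takes over 128 s, if anything falls off the work surface, if the arm or the gripper's body presses on something with over 40 N, if the wrist force passes 120 N, or if a joint passes its speed limit or range.

## Robot

A 6-joint arm with a two-finger parallel gripper is mounted at the origin on the work surface. World frame = base frame: x ahead of the robot, y to its left, z up, the work surface at z = 0. Lengths are in mm, angles in rad, forces in N, time in s.
With the tool pointing down it reaches from about 275 to 750 mm from the base axis. Payload 10.2 kg.
Tool frame: the origin (TCP) lies on the centre line of the jaws, within the pads' length; the fingertips stand 8 mm ahead of it and the grasp point (between the pads) lies 11 mm behind it; x points along the fingers, y is the direction in which the jaws open and shut, and the axes are right-handed (so a half turn about x gives the same grasp; the last joint's range is limited). The gripper opens to 85 mm and grips with 20 to 120 N. Pads are 22 mm wide; open, the fingers measure 114 mm over their backs; the gripper's body (76 mm by 85 mm) begins 54 mm behind the grasp point. The pads swing forward as they close: fully open they stand 13 mm farther back than shut.
Start: joints at [0.91, 0.313, 1.498, -0, 1.331, -0.223], TCP at [222.586, 475.486, 209.494] pointing down, gripper open.
Joint ranges: [-2.94, 2.94], [-0.97, 2.17], [0.19, 2.56], [-1.23, 4.37], [0.02, 3.11], [-2.88, 2.88]. Speed limits (rad/s): [2.39, 2.39, 3.01, 3.14, 3.14, 3.14].

## Interface

Orientations are given as a unit quaternion [w, x, y, z].
In Python, from rig import ctrl, vision, workorder gives the robot as it stands. The module is installed in compiled form; this text tells all that it offers.
- The arm moves only by the shell command python3 -m jog 'ROWS' [OPENING] [FORCE]. ROWS is JSON, a list that holds one entry, the list of rows, each a list of 6 numbers: the shift along the tool's x, y, z in m, then the turn, a rotation vector about the tool's x, y, z in rad. A call has 1 to 12 rows; each row shifts and turns the commanded pose from where the row before left it, along the tool's axes as they then stand; what a row does not reach is not made up. A row lasts 1/8 s, in which the tool goes at most 62.5 mm and 10.7 degrees, less where a joint would pass 70% of its speed; a pose out of reach is approached as far as the arm can. A call is refused whole if a number of a shift passes 0.0625 or a number of a turn 0.188, either way. A call with a gripper value outside its range is refused whole. OPENING is the closure in counts, from 0 (fully open) to 255 (shut), set as the call begins (- or left out, the last holds). The fingers move at their own pace and stop on an object; FORCE is the grip in N (left out, the last holds). Time passes only in rows, so rows that do not move let the fingers close. It gives the time, the measured TCP pose, the force and the opening at its end, in the units of the state.
- ctrl.sense(): the state, without advancing time (a new reading comes with each control period).
- vision.capture(name): name is "scene" or "side" or "wrist"; returns a dict with "image" (400x640x3 uint8, red, green, blue), "mtx" (3x3 intrinsics, pixels), "R" (3x3) and "t" (3): a world point X has camera coordinates R X + t; the wrist camera has in their place "hand_eye" (4x4, takes a point from camera to tool coordinates, whose origin is the TCP and whose axes are the tool frame's). Camera axes: x right, y down, z forward; pixel columns grow to the right and rows downward; lengths in mm; the calibration is good to about 2 mm. A picture is of the moment at which its call begins: read the wrist's pose just before it. There is no depth.
- workorder.finish_job(): hands the job in, once; it reports no verdict.
The state is a dict: "time_s": time; "joints": joint angles; "dq": joint speeds; "tau": joint torques, N m; "eef_pos": TCP position; "ee_rot": TCP orientation; "force": force on the tool from outside, world axes, zero at the start; "wrist_torque": the same for the moment, N m; "grip_width": opening from 0.0 (shut) to 1.0 (fully open).
Only numpy, scipy, OpenCV 4.12 (cv2) and the standard library are available. Lean on these libraries where they do the work, as an engineer would, in place of code of your own. Each camera call takes 0.05 s, during which the arm holds its last target.

## Working session

There is one attempt and no reset: what is moved stays moved. The work goes in short steps, Python scripts to look and compute and a shell command to move; the robot and the scene stay as the last step left them, time stands still between calls to the robot, and variables do not carry over. Pictures are saved under pics/ and viewed, and the job is handed in when it is done.

```bash
mkdir -p pics; python3 - <<'E'
from rig import ctrl, vision
import cv2
s=ctrl.sense(); print(s)
for n in ["scene","side","wrist"]:
    c=vision.capture(n); cv2.imwrite(f"pics/{n}0.png",c["image"][:,:,::-1])
    print(n,{k:v.round(3).tolist() for k,v in c.items() if k!="image"})
E
```

```text
{'time_s': 0.0, 'joints': array([ 9.09587232e-01,  3.13437341e-01,  1.49841928e+00, -8.15453391e-06,
        1.33100987e+00, -2.23426931e-01]), 'dq': array([ 0.0003604 , -0.00018568,  0.00034648,  0.00040432,  0.00092993,
       -0.00132571]), 'tau': array([ 5.70899883e-04, -4.12272763e+01, -2.59739149e+01, -1.84742166e-04,
        4.31955224e-03, -7.12004544e-05]), 'eef_pos': array([222.41335596, 475.2501686 , 208.94827458]), 'ee_rot': array([ 0.69004416,  0.1531374 ,  0.69042465, -0.15395385]), 'force': array([ 0.1601164 , -0.66180821, -0.59514087]), 'wrist_torque': array([-0.04498185, -0.00120057,  0.01951723]), 'grip_width': 0.9991996547463429}
scene {'mtx': [[444.909, 0.0, 315.868], [0.0, 444.909, 199.04], [0.0, 0.0, 1.0]], 'R': [[0.399, 0.917, -0.001], [0.498, -0.217, -0.84], [-0.77, 0.335, -0.543]], 't': [-196.061, -221.62, 1350.56]}
side {'mtx': [[496.694, 0.0, 318.428], [0.0, 496.694, 197.113], [0.0, 0.0, 1.0]], 'R': [[0.748, -0.664, 0.007], [-0.362, -0.416, -0.834], [0.557, 0.621, -0.551]], 't': [-409.065, 228.341, 836.218]}
wrist {'mtx': [[308.144, 0.0, 322.667], [0.0, 308.144, 196.979], [0.0, 0.0, 1.0]], 'hand_eye': [[0.0, -0.329, 0.944, -165.101], [1.0, -0.001, -0.001, 0.894], [0.001, 0.944, 0.329, -84.259], [0.0, 0.0, 0.0, 1.0]]}
```

View pics/scene0.png

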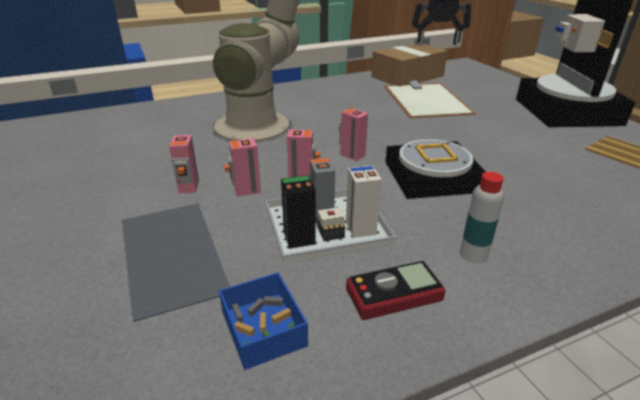

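View pics/side0.png

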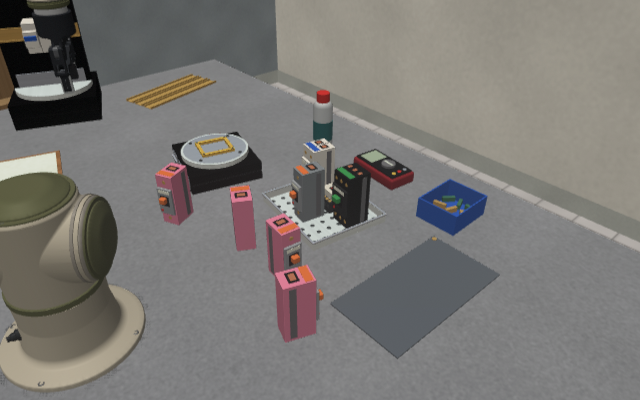

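View pics/wrist0.png

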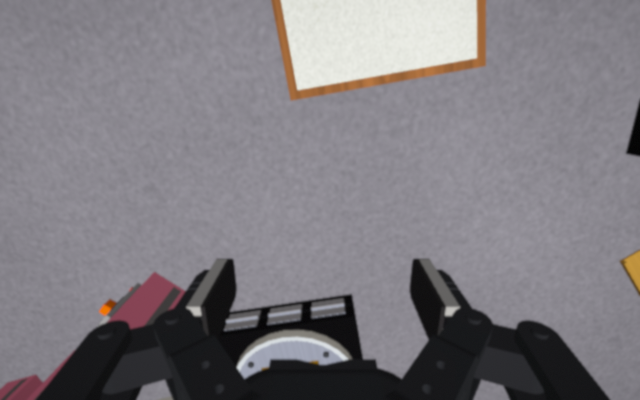

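Scene view: orange breaker (322,185) stands in front, green (298,210) on the −y side, blue-toggle (364,200) on the +y side. The contactor (331,222) sits between them. The mat is at −y and the stand at +y. Four pink decoys (184,163), (244,167), (300,150) and (353,134) stand nearer the robot; only the grey one with the orange toggle inside the tray fits breaker_orange. Next: enlarged crops and measurements.

```bash
cat > h.py <<'E'
import numpy as np, cv2
from rig import ctrl, vision
from scipy.spatial.transform import Rotation as Ro
def cam(name):
    s=ctrl.sense(); c=vision.capture(name)
    if name=="wrist":
        T=np.eye(4); q=s["ee_rot"]; T[:3,:3]=Ro.from_quat([q[1],q[2],q[3],q[0]]).as_matrix(); T[:3,3]=s["eef_pos"]
        W=np.linalg.inv(T@c["hand_eye"]); c["R"]=W[:3,:3]; c["t"]=W[:3,3]
    return c
def plane(c,px,z):
    px=np.atleast_2d(px).astype(float); d=np.c_[px,np.ones(len(px))]@np.linalg.inv(c["mtx"]).T@c["R"]
    o=-c["R"].T@c["t"]; return o+d*((z-o[2])/d[:,2])[:,None]
def proj(c,X):
    p=(np.atleast_2d(X)@c["R"].T+c["t"])@c["mtx"].T; return p[:,:2]/p[:,2:]
def hsv(c): return cv2.cvtColor(c["image"],cv2.COLOR_RGB2HSV)
def crop(c,x0,y0,x1,y1,f,name):
    im=cv2.resize(c["image"][y0:y1,x0:x1],None,fx=f,fy=f,interpolation=cv2.INTER_CUBIC); cv2.imwrite("pics/"+name,im[:,:,::-1])
E
python3 - <<'E'
from h import *
c=cam("scene"); crop(c,255,140,405,260,5,"sc_tray.png")
c=cam("side"); crop(c,250,130,400,250,5,"si_tray.png")
c=cam("scene"); h=hsv(c); 
print("mat px",h[260,170],"bench",h[340,120])
m=(cv2.inRange(h,(20,120,120),(35,255,255))); n,l,st,ce=cv2.connectedComponentsWithStats(m)
print([ (st[i].tolist(),ce[i].round(1).tolist()) for i in range(1,n) if st[i][4]>15])
E
```

```text
mat px [107  18 100] bench [  0   0 125]
[([416, 144, 40, 18, 238], [436.3, 152.5]), ([594, 148, 10, 6, 16], [598.7, 150.3]), ([612, 154, 10, 6, 17], [616.4, 156.3]), ([356, 277, 6, 6, 25], [358.6, 279.4])]
```

View pics/sc_tray.png

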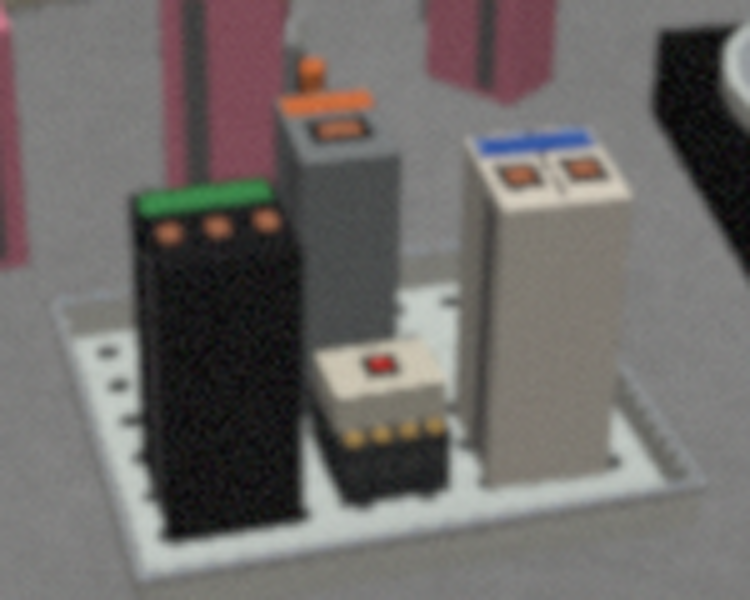

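View pics/si_tray.png

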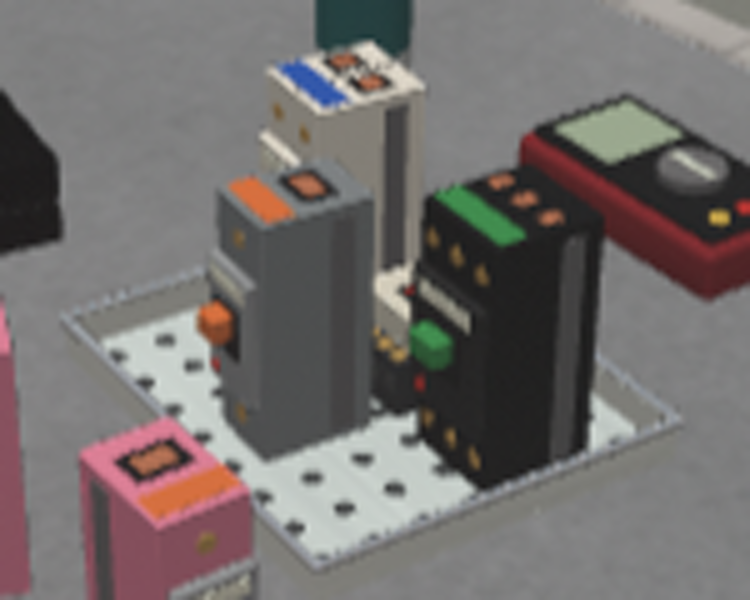

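```bash
python3 - <<'E'
from h import *
c=cam("scene");d=cam("side")
f=lambda p,o:(np.array(p,float)+.5)/5-.5+np.array(o)
S=(255,140);D=(250,130)
print("rim scene",plane(c,f([(62,300),(140,578),(703,487)],S),23).round(0).tolist())
print("rim side",plane(d,f([(68,318),(318,567),(680,420)],D),23).round(0).tolist())
print("floor side?")
print("orange top scene",plane(c,f([(300,157),(398,152)],S),125).round(0).tolist())
print("blue top scene",plane(c,f([(500,212),(632,197)],S),133).round(0).tolist())
print("green top scene",plane(c,f([(155,258),(300,262)],S),129).round(0).tolist())
print("orange top side",plane(d,f([(262,225),(375,190),(330,158)],D),125).round(0).tolist())
print("contactor dot",plane(c,f([(380,365)],S),51).round(0).tolist())
print("frame",plane(c,[436.3,152.5],68).round(0).tolist())
h=hsv(d);m=(cv2.inRange(h,(18,120,120),(35,255,255))); n,l,st,ce=cv2.connectedComponentsWithStats(m)
for i in range(1,n):
  if st[i][4]>60: print(st[i],plane(d,ce[i],68).round(0))
for k in (c,d):
  b=cv2.GaussianBlur(k["image"],(5,5),0); h=cv2.cvtColor(b,cv2.COLOR_RGB2HSV)
  m=cv2.inRange(h,(95,10,60),(125,70,120)); m=cv2.morphologyEx(m,cv2.MORPH_OPEN,np.ones((5,5)))
  n,l,st,ce=cv2.connectedComponentsWithStats(m); i=1+np.argmax(st[1:,4])
  q=cv2.approxPolyDP(max(cv2.findContours((l==i).astype(np.uint8),0,1)[0],key=cv2.contourArea),8,True)[:,0]
  print("mat",q.tolist(),plane(k,q,4).round(0).tolist())
E
```

```text
rim scene [[445.0, -95.0, 23.0], [633.0, -128.0, 23.0], [669.0, 89.0, 23.0]]
rim side [[474.0, 112.0, 23.0], [441.0, -104.0, 23.0], [628.0, -131.0, 23.0]]
floor side?
orange top scene [[537.0, -23.0, 125.0], [549.0, 14.0, 125.0]]
blue top scene [[617.0, 22.0, 133.0], [627.0, 72.0, 133.0]]
green top scene [[590.0, -102.0, 129.0], [614.0, -56.0, 129.0]]
orange top side [[488.0, -14.0, 125.0], [543.0, -23.0, 125.0], [547.0, 10.0, 125.0]]
contactor dot [[581.0, -8.0, 51.0]]
frame [[477.0, 317.0, 68.0]]
[128  75  85  33 895] [[564. 725.  68.]]
[195 137  40  20 264] [[470. 313.  68.]]
mat [[198, 205], [123, 220], [133, 319], [227, 285]] [[377.0, -233.0, 4.0], [371.0, -389.0, 4.0], [664.0, -392.0, 4.0], [648.0, -236.0, 4.0]]
mat [[496, 273], [426, 240], [333, 305], [400, 356]] [[662.0, -388.0, 4.0], [642.0, -234.0, 4.0], [367.0, -242.0, 4.0], [372.0, -394.0, 4.0]]
```

```bash
cat >> h.py <<'E'
def pose():
    s=ctrl.sense(); q=s["ee_rot"]; return s["eef_pos"],Ro.from_quat([q[1],q[2],q[3],q[0]]).as_matrix(),s
def tgt(yaw):
    "tool down, tool y along (cos yaw, sin yaw)"
    y=np.array([np.cos(yaw),np.sin(yaw),0]); x=np.array([0,0,-1.]); return np.c_[x,y,np.cross(x,y)]
def plan(P,yaw=None):
    p,R,s=pose()
    print("t",round(s["time_s"],2),"p",p.round(1),"yaw",round(np.arctan2(R[1,1],R[0,1]),3),"tilt",round(np.arccos(-R[2,0]),3),"grip",round(s["grip_width"],3),"F",s["force"].round(1),"j",s["joints"].round(2))
    d=R.T@(np.array(P,float)-p); print("shift tool mm (pre-turn axes)",d.round(1))
    if yaw is not None:
        T=tgt(yaw); print("turn",Ro.from_matrix(R.T@T).as_rotvec().round(3),"shift in post-turn axes",(T.T@(np.array(P,float)-p)).round(1))
E
python3 - <<'E'
from h import *
p,R,s=pose(); print(R.round(3))
plan([520,-10,330],np.pi/2-.155)
plan([520,-10,330],-np.pi/2-.155)
c=cam("scene"); d=cam("side")
print("pink bases scene",plane(c,[(188,190),(246,193),(300,178),(353,158)],0).round(0).tolist())
print("pink bases side",plane(d,[(297,335),(286,272),(243,246),(178,220)],0).round(0).tolist())
E
```

```text
[[-0.     0.424  0.906]
 [-0.     0.906 -0.424]
 [-1.    -0.    -0.   ]]
t 0.4 p [222.6 475.4 209.4] yaw 1.133 tilt 0.0 grip 0.997 F [ 0.3 -0.8 -0.1] j [ 0.91  0.31  1.5  -0.    1.33 -0.22]
shift tool mm (pre-turn axes) [-120.5 -313.6  475.2]
turn [-0.283 -0.     0.   ] shift in post-turn axes [-120.6 -433.7  368.8]
t 0.4 p [222.6 475.4 209.4] yaw 1.133 tilt 0.0 grip 0.997 F [ 0.3 -0.8 -0.1] j [ 0.91  0.31  1.5  -0.    1.33 -0.22]
shift tool mm (pre-turn axes) [-120.5 -313.6  475.2]
turn [2.859 0.    0.   ] shift in post-turn axes [-120.6  433.7 -368.8]
pink bases scene [[297.0, -242.0, 0.0], [364.0, -121.0, 0.0], [350.0, 19.0, 0.0], [309.0, 186.0, 0.0]]
pink bases side [[277.0, -250.0, 0.0], [361.0, -115.0, 0.0], [343.0, 6.0, 0.0], [286.0, 177.0, 0.0]]
```

```bash
python3 -m jog '[[[0,0,0,-0.1415,0,0],[0,0,0,-0.1415,0,0],[-0.012,-0.0436,0.0288,0,0,0],[-0.012,-0.0436,0.0288,0,0,0],[-0.012,-0.0436,0.0288,0,0,0],[-0.012,-0.0436,0.0288,0,0,0],[-0.012,-0.0436,0.0288,0,0,0],[-0.012,-0.0436,0.0288,0,0,0],[-0.012,-0.0436,0.0288,0,0,0],[-0.012,-0.0436,0.0288,0,0,0],[-0.012,-0.0436,0.0288,0,0,0],[-0.012,-0.0436,0.0288,0,0,0]]]'
python3 -m jog '[[[0,0,0,0,0,0],[0,0,0,0,0,0]]]'
python3 - <<'E'
from h import *
plan([440,0,330],np.pi/2-.155)
c=cam("wrist"); cv2.imwrite("pics/w1.png",c["image"][:,:,::-1])
E
```

```text
time_s: 2.0
eef_pos: [440.3, -1.4, 330.1]
ee_rot: [0.705, 0.055, 0.705, -0.055]
force: [0.4, -0.0, -0.1]
grip_width: 1.0
time_s: 2.25
eef_pos: [439.7, 0.6, 329.3]
ee_rot: [0.705, 0.055, 0.705, -0.055]
force: [-0.7, -0.3, -1.0]
grip_width: 1.0
t 2.25 p [439.7   0.6 329.3] yaw 1.416 tilt 0.001 grip 1.0 F [-0.7 -0.3 -1. ] j [-0.27  0.06  1.5   0.    1.59 -1.68]
shift tool mm (pre-turn axes) [-0.7 -0.6  0.4]
turn [ 0. -0. -0.] shift in post-turn axes [-0.7 -0.6  0.4]
```

View pics/w1.png

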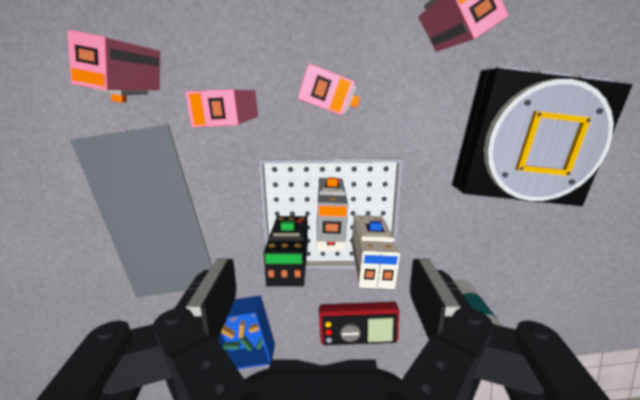

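```bash
python3 - <<'E'
from h import *
c=cam("wrist"); crop(c,255,150,410,295,5,"w1c.png"); crop(c,450,60,640,210,4,"w1s.png")
np.savez("w1.npz",R=c["R"],t=c["t"],mtx=c["mtx"],image=c["image"])
E
```

```text
(no output)
```

View pics/w1c.png

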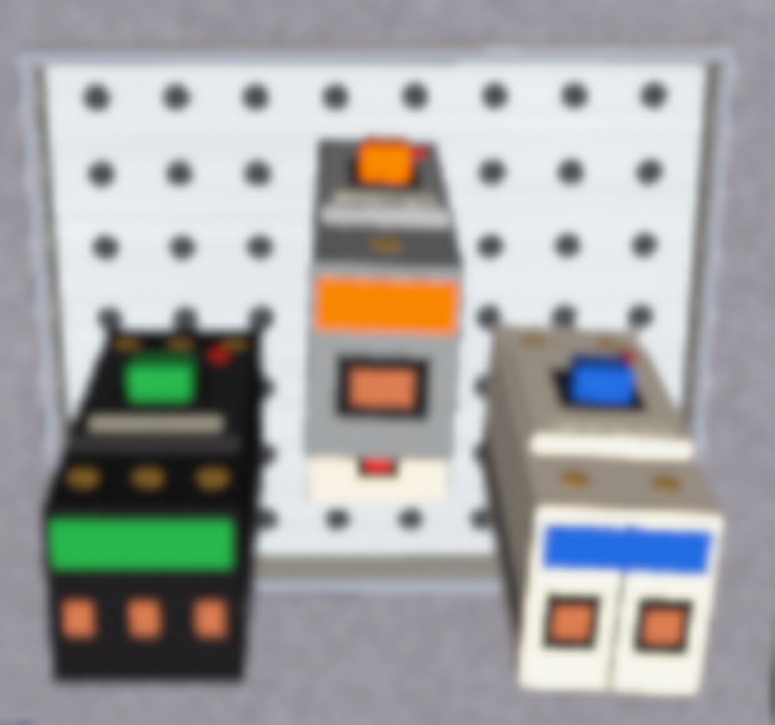

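View pics/w1s.png

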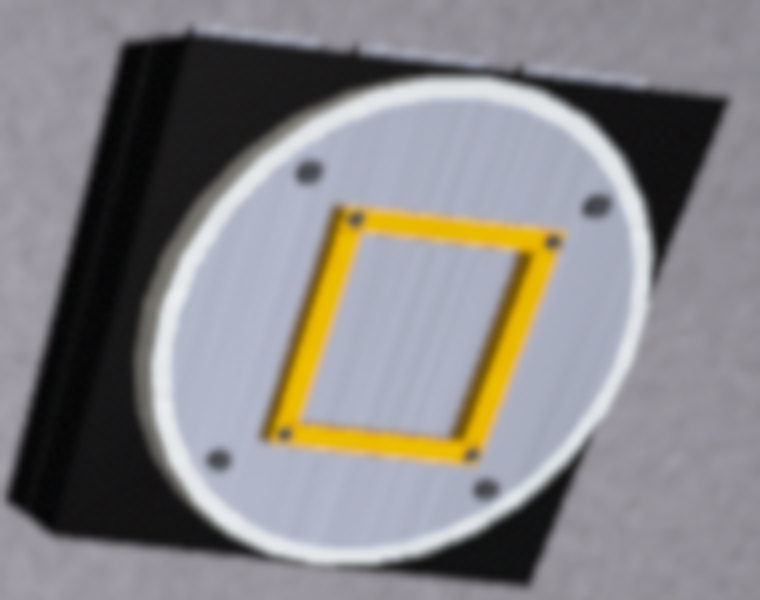

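```bash
python3 - <<'E'
from h import *
c=dict(np.load("w1.npz"))
f=lambda p,o,k:(np.array(p,float)+.5)/k-.5+np.array(o)
def q(n,pts,z,o=(255,150),k=5):
    w=plane(c,f(pts,o,k),z)[:,:2]; e=np.roll(w,-1,0)-w
    # pts: front-left,front-right,back-right,back-left
    yd=w[1]-w[0]+w[2]-w[3]; xd=w[3]-w[0]+w[2]-w[1]
    print(n,"cen",w.mean(0).round(1),"edges",np.linalg.norm(e,axis=1).round(1),"yaw x",round(np.arctan2(xd[1],xd[0]),3),"yaw y-90",round(np.arctan2(-yd[0],yd[1]),3), w.round(0).tolist() if n in("tray",) else "")
    return w.mean(0)
q("orange",[(317,278),(460,278),(452,457),(307,455)],125)
q("green",[(48,517),(237,517),(243,680),(55,680)],129)
q("blue",[(535,507),(722,513),(700,693),(520,685)],133)
w=plane(c,f([(20,58),(733,55)],(255,150),5),23); print("tray front corners",w.round(1).tolist())
w=plane(c,f([(260,590),(500,590)],(255,150),5),23); print("tray back edge",w.round(1).tolist())
q("frame",[(335,205),(568,232),(482,465),(265,440)],70,(450,60),4)
print("contactor dot y",plane(c,f([(379,467)],(255,150),5),51).round(1))
m=plane(c,[(72,139),(167,125),(213,268),(137,297)],4).round(0);print("mat",m.tolist())
E
```

```text
orange cen [5.215e+02 2.000e-01] edges [36.6 51.1 38.7 50.6] yaw x -0.192 yaw y-90 -0.163 
green cen [577.9 -74. ] edges [50.7 51.4 52.5 51.4] yaw x -0.162 yaw y-90 -0.155 
blue cen [595.7  53.4] edges [49.6 56.3 50.  55.5] yaw x -0.185 yaw y-90 -0.199 
tray front corners [[444.9, -100.4, 23.0], [478.3, 119.1, 23.0]]
tray back edge [[644.3, -59.2, 23.0], [657.3, 24.3, 23.0]]
frame cen [475.6 316. ] edges [80.3 80.9 79.6 80.5] yaw x -0.244 yaw y-90 -0.267 
contactor dot y [[588.3  -9.2  51. ]]
mat [[368.0, -389.0, 4.0], [370.0, -233.0, 4.0], [630.0, -232.0, 4.0], [669.0, -392.0, 4.0]]
```

```bash
python3 -m jog '[[[0.04,0.0032,0.020,0,0,0],[0.04,0.003,0.020,0,0,0],[0.04,0.003,0.020,0,0,0],[0.029,0.003,0.021,0,0,0],[0,0,0,0,0,0],[0,0,0,0,0,0]]]' 0 60
python3 - <<'E'
from h import *
plan([521.5,.2,89],1.416)
c=cam("scene"); crop(c,235,80,415,240,4,"s2.png")
E
```

```text
time_s: 3.1
eef_pos: [521.7, 0.4, 181.8]
ee_rot: [0.706, 0.054, 0.705, -0.054]
force: [0.6, 0.5, 0.3]
grip_width: 1.001
t 3.1 p [5.217e+02 4.000e-01 1.818e+02] yaw 1.417 tilt 0.001 grip 1.001 F [0.6 0.5 0.3] j [-0.22  0.33  1.55 -0.    1.26 -1.64]
shift tool mm (pre-turn axes) [92.8 -0.2 -0.3]
turn [0.001 0.001 0.   ] shift in post-turn axes [92.8 -0.2 -0.1]
```

View pics/s2.png

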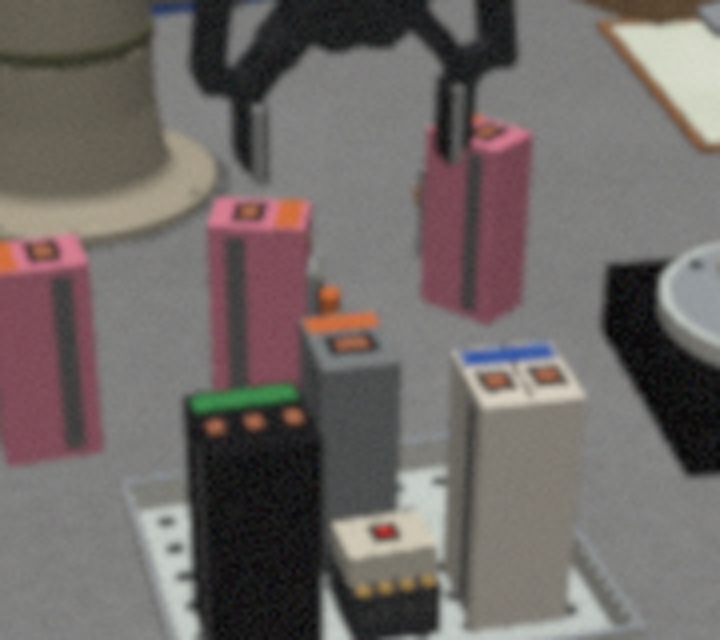

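The open fingers (260,170) and (455,150) straddle the orange breaker's top (350,340). Descend and grip.

```bash
python3 -m jog '[[[0.03,0,0,0,0,0],[0.03,0,0,0,0,0],[0.02,0,0,0,0,0],[0.013,0,0,0,0,0],[0,0,0,0,0,0]]]'
python3 -m jog '[[[0,0,0,0,0,0],[0,0,0,0,0,0],[0,0,0,0,0,0],[0,0,0,0,0,0],[0,0,0,0,0,0],[0,0,0,0,0,0]]]' 255 60
python3 - <<'E'
from h import *
plan([428,-312,240],np.pi/2-.01)
c=cam("side"); crop(c,200,60,440,250,3,"s3.png")
E
```

```text
time_s: 3.78
eef_pos: [521.7, -0.1, 87.8]
ee_rot: [0.705, 0.055, 0.705, -0.055]
force: [0.0, -0.9, -0.1]
grip_width: 0.998
time_s: 4.53
eef_pos: [522.3, -0.3, 88.5]
ee_rot: [0.706, 0.055, 0.704, -0.055]
force: [-1.4, 0.9, 5.9]
grip_width: 0.452
t 4.53 p [ 5.223e+02 -3.000e-01  8.850e+01] yaw 1.416 tilt 0.002 grip 0.452 F [-1.4  0.9  5.9] j [-0.23  0.43  1.66 -0.    1.04 -1.64]
shift tool mm (pre-turn axes) [-151.5 -322.6  -44.9]
turn [-0.145  0.002  0.   ] shift in post-turn axes [-151.5 -312.7  -91.2]
```

View pics/s3.png

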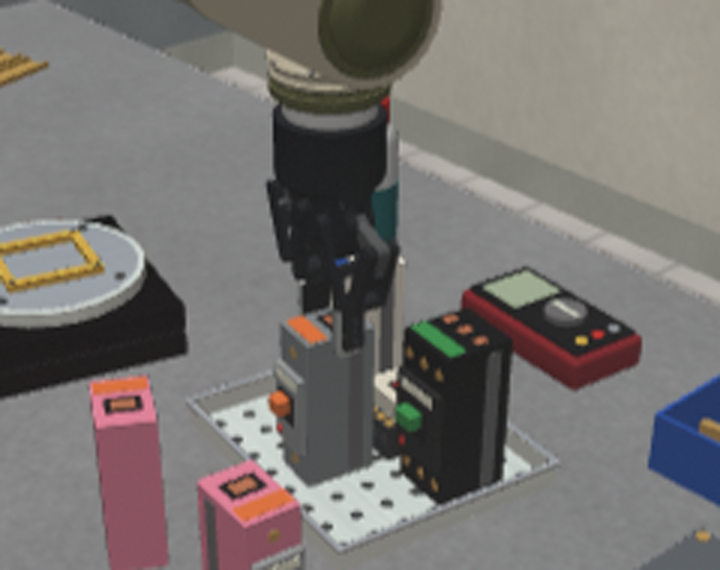

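Grip confirmed (0.452 ≈ 40 mm). Lift and carry to the near slot on the mat.

```bash
python3 -m jog '[[[-0.02,0,0,0,0,0],[-0.03,0,0,0,0,0],[-0.034,0,0,0,0,0],[-0.034,0,0,0,0,0],[-0.034,0,0,0,0,0],[0,0,0,-0.145,0,0],[0,-0.04,-0.012,0,0,0],[0,-0.04,-0.012,0,0,0],[0,-0.04,-0.012,0,0,0],[0,-0.04,-0.012,0,0,0],[0,-0.04,-0.012,0,0,0],[0,-0.04,-0.012,0,0,0]]]'
python3 -m jog '[[[0,-0.035,-0.01,0,0,0],[0,-0.035,-0.01,0,0,0],[0,0,0,0,0,0],[0,0,0,0,0,0],[0,0,0,0,0,0]]]'
python3 - <<'E'
from h import *
plan([428,-312,90.5],np.pi/2-.01)
c=cam("scene"); cv2.imwrite("pics/s4.png",c["image"][:,:,::-1])
E
```

```text
time_s: 6.08
eef_pos: [446.8, -240.5, 239.3]
ee_rot: [0.707, 0.004, 0.707, -0.003]
force: [-0.6, 0.2, -2.8]
grip_width: 0.448
time_s: 6.7
eef_pos: [427.1, -308.3, 239.5]
ee_rot: [0.707, 0.003, 0.707, -0.003]
force: [0.2, 0.2, -3.3]
grip_width: 0.453
t 6.7 p [ 427.1 -308.3  239.5] yaw 1.562 tilt 0.0 grip 0.453 F [ 0.2  0.2 -3.3] j [-0.85  0.3   1.44  0.    1.4  -2.41]
shift tool mm (pre-turn axes) [149.   -3.7   0.9]
turn [ 0.001  0.    -0.   ] shift in post-turn axes [149.   -3.6   0.9]
```

View pics/s4.png

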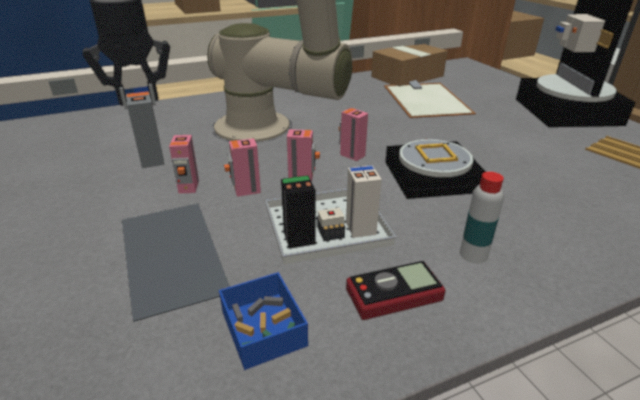

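```bash
python3 -m jog '[[[0.035,-0.0037,0,0,0,0],[0.035,0,0,0,0,0],[0.035,0,0,0,0,0],[0.025,0,0,0,0,0],[0.012,0,0,0,0,0],[0.006,0,0,0,0,0],[0,0,0,0,0,0],[0,0,0,0,0,0]]]'
python3 - <<'E'
from h import *
plan([428,-312,90.5],np.pi/2-.01)
E
```

```text
time_s: 7.75
eef_pos: [427.1, -313.2, 92.3]
ee_rot: [0.707, 0.003, 0.707, -0.004]
force: [0.2, 0.4, -3.5]
grip_width: 0.45
t 7.75 p [ 427.1 -313.2   92.3] yaw 1.561 tilt 0.002 grip 0.45 F [ 0.2  0.4 -3.5] j [-0.85  0.44  1.64 -0.    1.06 -2.42]
shift tool mm (pre-turn axes) [1.8 1.3 0.9]
turn [0.    0.001 0.001] shift in post-turn axes [1.8 1.3 0.9]
```

```bash
python3 -m jog '[[[0.002,0,0,0,0,0],[0.001,0,0,0,0,0],[0,0,0,0,0,0]]]'
python3 -m jog '[[[0,0,0,0,0,0],[0,0,0,0,0,0],[0,0,0,0,0,0],[0,0,0,0,0,0],[0,0,0,0,0,0]]]' 0
python3 -m jog '[[[-0.02,0,0,0,0,0],[-0.04,0,0,0,0,0],[-0.05,0,0,0,0,0],[0,0,0,0,0,0],[0,0,0,0,0,0]]]'
python3 - <<'E'
from h import *
plan([577,-73.4,92],1.418)
c=cam("scene"); crop(c,80,20,260,180,4,"s5.png"); cv2.imwrite("pics/s5f.png",c["image"][:,:,::-1])
E
```

```text
time_s: 8.12
eef_pos: [427.1, -313.3, 89.5]
ee_rot: [0.707, 0.003, 0.707, -0.004]
force: [-1.2, 0.5, 4.4]
grip_width: 0.451
time_s: 8.75
eef_pos: [426.8, -312.9, 88.5]
ee_rot: [0.707, 0.003, 0.707, -0.003]
force: [0.1, -0.2, 0.5]
grip_width: 1.005
time_s: 9.38
eef_pos: [426.5, -312.7, 197.8]
ee_rot: [0.707, 0.004, 0.707, -0.003]
force: [0.8, -0.3, -1.0]
grip_width: 1.001
t 9.38 p [ 426.5 -312.7  197.8] yaw 1.561 tilt 0.001 grip 1.001 F [ 0.8 -0.3 -1. ] j [-0.85  0.33  1.5  -0.    1.31 -2.42]
shift tool mm (pre-turn axes) [105.9 240.7 148.2]
turn [ 0.143 -0.001 -0.001] shift in post-turn axes [105.8 259.4 112.3]
```

View pics/s5f.png

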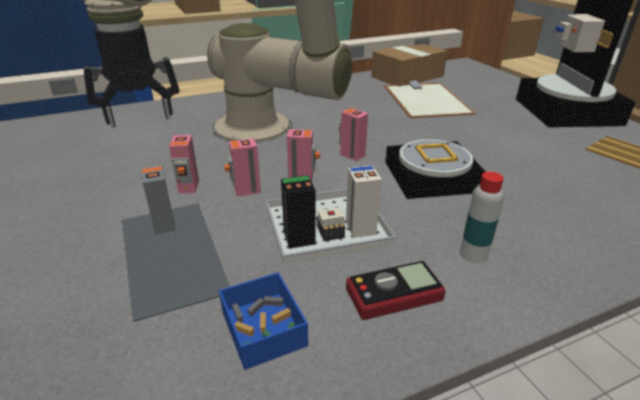

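Orange stands on the mat at (160,200). Now green.

```bash
python3 -m jog '[[[0,0,0,0.143,0,0],[0,0.0432,0.0187,0,0,0],[0,0.0432,0.0187,0,0,0],[0,0.0432,0.0187,0,0,0],[0,0.0432,0.0187,0,0,0],[0,0.0432,0.0187,0,0,0],[0,0.0432,0.0187,0,0,0],[0,0,0,0,0,0],[0,0,0,0,0,0],[0,0,0,0,0,0]]]'
python3 - <<'E'
from h import *
plan([577,-73.4,93],1.418)
c=cam("wrist"); cv2.imwrite("pics/w6.png",c["image"][:,:,::-1])
E
```

```text
time_s: 10.68
eef_pos: [576.6, -74.8, 198.1]
ee_rot: [0.705, 0.055, 0.705, -0.054]
force: [1.2, 0.2, 0.2]
grip_width: 0.998
t 10.68 p [576.6 -74.8 198.1] yaw 1.417 tilt 0.001 grip 0.998 F [1.2 0.2 0.2] j [-0.33  0.45  1.34 -0.    1.36 -1.75]
shift tool mm (pre-turn axes) [105.1   1.4   0.3]
turn [-0.001 -0.001 -0.   ] shift in post-turn axes [105.1   1.4   0.2]
```

View pics/w6.png

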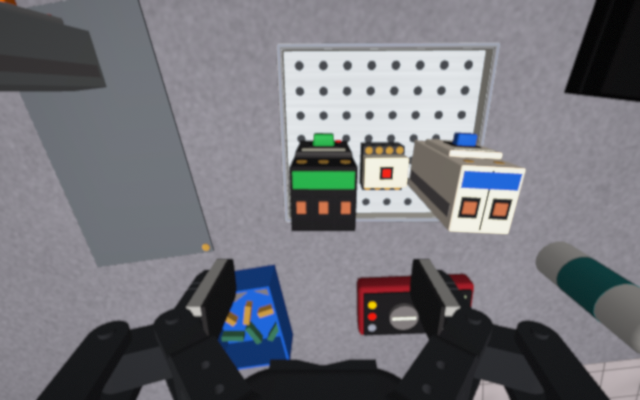

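```bash
python3 - <<'E'
from h import *
c=cam("wrist"); 
w=plane(c,[(291,169),(357,169),(356,230),(291,230)],129);print(w.round(1).tolist(),w.mean(0).round(1))
w=plane(c,[(462,172),(525,166),(512,233),(451,230)],133);print(w.round(1).tolist(),w.mean(0).round(1))
print("contactor dot",plane(c,[386.5,173],51).round(1),"cream back edge",plane(c,[(363,189),(407,189)],51).round(1).tolist())
plan([577,-73.4,93],1.418)
E
```

```text
[[547.6, -94.8, 129.0], [555.6, -43.8, 129.0], [607.5, -50.9, 129.0], [599.1, -104.6, 129.0]] [577.5 -73.5 129. ]
[[569.4, 35.4, 133.0], [572.1, 83.0, 133.0], [628.1, 75.7, 133.0], [617.6, 26.1, 133.0]] [596.8  55.1 133. ]
contactor dot [[585.2  -8.1  51. ]] cream back edge [[598.8, -34.4, 51.0], [606.1, 11.9, 51.0]]
t 10.78 p [576.8 -74.7 198.4] yaw 1.417 tilt 0.0 grip 0.999 F [-0.2  0.2  0.1] j [-0.33  0.45  1.34 -0.    1.36 -1.75]
shift tool mm (pre-turn axes) [105.4   1.3   0. ]
turn [-0.001 -0.     0.   ] shift in post-turn axes [105.4   1.3   0. ]
```

```bash
python3 -m jog '[[[0.03,0.0012,0,0,0,0],[0.03,0,0,0,0,0],[0.025,0,0,0,0,0],[0.015,0,0,0,0,0],[0.005,0,0,0,0,0],[0,0,0,0,0,0]]]'
python3 -m jog '[[[0,0,0,0,0,0],[0,0,0,0,0,0],[0,0,0,0,0,0],[0,0,0,0,0,0],[0,0,0,0,0,0]]]' 255 60
python3 - <<'E'
from h import *
plan([518,-312,244],np.pi/2-.01)
E
```

```text
time_s: 11.52
eef_pos: [577.5, -72.8, 94.0]
ee_rot: [0.705, 0.054, 0.705, -0.054]
force: [0.1, 0.0, 0.6]
grip_width: 0.995
time_s: 12.15
eef_pos: [577.8, -73.0, 94.6]
ee_rot: [0.706, 0.054, 0.704, -0.054]
force: [-1.2, -0.9, 6.0]
grip_width: 0.61
t 12.15 p [577.8 -73.   94.6] yaw 1.418 tilt 0.002 grip 0.61 F [-1.2 -0.9  6. ] j [-0.33  0.54  1.47 -0.    1.13 -1.74]
shift tool mm (pre-turn axes) [-149.3 -245.4  -22.4]
turn [-0.143  0.002  0.001] shift in post-turn axes [-149.4 -239.6  -57.4]
```

```bash
python3 -m jog '[[[-0.02,0,0,0,0,0],[-0.03,0,0,0,0,0],[-0.03,0,0,0,0,0],[-0.02,0,0,0,0,0],[0,0,0,-0.143,0,0],[0,-0.04,-0.0096,0,0,0],[0,-0.04,-0.0096,0,0,0],[0,-0.04,-0.0096,0,0,0],[0,-0.04,-0.0096,0,0,0],[0,-0.04,-0.0096,0,0,0],[0,-0.04,-0.0096,0,0,0],[0,0,0,0,0,0]]]'
python3 -m jog '[[[0,0,0,0,0,0],[0,0,0,0,0,0]]]'
python3 - <<'E'
from h import *
plan([518,-312,97],np.pi/2-.01)
c=cam("scene"); cv2.imwrite("pics/s7.png",c["image"][:,:,::-1])
E
```

```text
time_s: 13.65
eef_pos: [516.1, -314.2, 192.3]
ee_rot: [0.707, 0.005, 0.708, -0.004]
force: [0.1, 1.6, -4.4]
grip_width: 0.611
time_s: 13.9
eef_pos: [517.6, -311.0, 193.4]
ee_rot: [0.707, 0.003, 0.707, -0.003]
force: [0.2, -0.3, -5.2]
grip_width: 0.612
t 13.9 p [ 517.6 -311.   193.4] yaw 1.562 tilt 0.001 grip 0.612 F [ 0.2 -0.3 -5.2] j [-0.73  0.5   1.27  0.    1.37 -2.3 ]
shift tool mm (pre-turn axes) [96.4 -1.1  0.4]
turn [ 0.002 -0.    -0.   ] shift in post-turn axes [96.4 -1.   0.4]
```

View pics/s7.png

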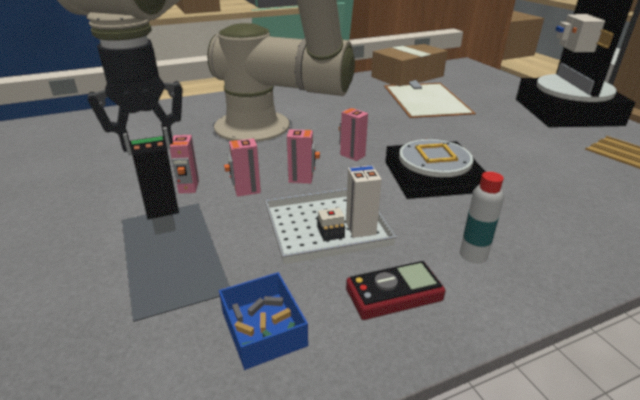

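Green hangs upright over the mat's middle slot, with orange hidden behind it. Lower it.

```bash
python3 -m jog '[[[0.03,-0.001,0,0,0,0],[0.03,0,0,0,0,0],[0.022,0,0,0,0,0],[0.01,0,0,0,0,0],[0.004,0,0,0,0,0],[0.001,0,0,0,0,0],[0.001,0,0,0,0,0],[0,0,0,0,0,0]]]'
python3 - <<'E'
from h import *
plan([518,-312,95],np.pi/2-.01)
E
```

```text
time_s: 14.95
eef_pos: [517.4, -313.2, 95.9]
ee_rot: [0.707, 0.003, 0.707, -0.004]
force: [-0.4, 0.2, -4.8]
grip_width: 0.606
t 14.95 p [ 517.4 -313.2   95.9] yaw 1.561 tilt 0.001 grip 0.606 F [-0.4  0.2 -4.8] j [-0.74  0.59  1.39  0.    1.16 -2.3 ]
shift tool mm (pre-turn axes) [0.9 1.2 0.5]
turn [0. 0. 0.] shift in post-turn axes [0.9 1.2 0.5]
```

```bash
python3 -m jog '[[[0.001,0,0,0,0,0],[0.0005,0,0,0,0,0],[0,0,0,0,0,0]]]'
python3 -m jog '[[[0,0,0,0,0,0],[0,0,0,0,0,0],[0,0,0,0,0,0],[0,0,0,0,0,0],[0,0,0,0,0,0]]]' 0
python3 -m jog '[[[-0.02,0,0,0,0,0],[-0.04,0,0,0,0,0],[-0.05,0,0,0,0,0],[0,0,0,0,0,0],[0,0,0,0,0,0]]]'
python3 - <<'E'
from h import *
plan([595.8,54.2,205],1.40)
E
```

```text
time_s: 15.32
eef_pos: [517.8, -313.4, 95.6]
ee_rot: [0.708, 0.003, 0.706, -0.004]
force: [-1.6, 1.2, 6.3]
grip_width: 0.609
time_s: 15.95
eef_pos: [517.3, -313.1, 94.0]
ee_rot: [0.707, 0.003, 0.707, -0.003]
force: [0.2, 0.5, -1.1]
grip_width: 1.002
time_s: 16.58
eef_pos: [517.1, -312.8, 203.2]
ee_rot: [0.707, 0.004, 0.707, -0.003]
force: [-0.1, 0.0, -0.5]
grip_width: 1.003
t 16.57 p [ 517.1 -312.8  203.2] yaw 1.561 tilt 0.001 grip 1.003 F [-0.1  0.  -0.5] j [-0.74  0.5   1.25 -0.    1.4  -2.3 ]
shift tool mm (pre-turn axes) [ -1.6 367.8  75.1]
turn [ 0.161 -0.001 -0.001] shift in post-turn axes [ -1.8 375.1  15.2]
```

```bash
python3 -m jog '[[[0,0,0,0.155,0,0],[0,0.05,0.002,0,0,0],[0,0.05,0.002,0,0,0],[0,0.05,0.002,0,0,0],[0,0.05,0.002,0,0,0],[0,0.05,0.002,0,0,0],[0,0.05,0.002,0,0,0],[0,0.05,0.002,0,0,0],[0,0.025,0.001,0,0,0],[0,0,0,0,0,0],[0,0,0,0,0,0],[0,0,0,0,0,0]]]'
python3 - <<'E'
from h import *
plan([596,54.4,97],1.406)
c=cam("wrist"); cv2.imwrite("pics/w8.png",c["image"][:,:,::-1])
E
```

```text
time_s: 18.08
eef_pos: [593.5, 53.3, 203.7]
ee_rot: [0.704, 0.059, 0.705, -0.059]
force: [0.6, 0.2, 0.1]
grip_width: 1.0
t 18.07 p [593.5  53.3 203.7] yaw 1.405 tilt 0.001 grip 1.0 F [0.6 0.2 0.1] j [-0.11  0.48  1.28 -0.    1.39 -1.51]
shift tool mm (pre-turn axes) [106.7   1.5   2.3]
turn [-0.001 -0.001  0.   ] shift in post-turn axes [106.7   1.5   2.3]
```

View pics/w8.png

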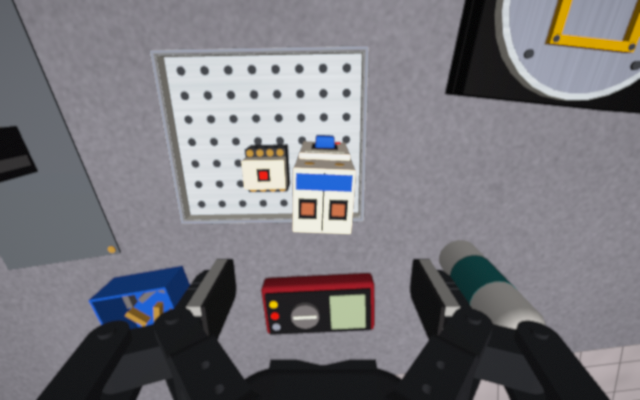

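```bash
python3 - <<'E'
from h import *
c=cam("wrist"); 
w=plane(c,[(294,173.5),(354,173.5),(352,233.5),(293,232)],133);print(w.round(1).tolist(),w.mean(0).round(1))
d=cam("scene"); print("can",plane(d,[478,256],0).round(0),plane(d,[491.5,178],172).round(0)); 
plan([596,54.4,97],1.406)
E
```

```text
[[568.6, 35.2, 133.0], [576.5, 81.9, 133.0], [628.1, 73.2, 133.0], [618.4, 24.3, 133.0]] [597.9  53.7 133. ]
can [[757. 219.   0.]] [[755. 206. 172.]]
t 18.23 p [593.6  53.7 204. ] yaw 1.405 tilt 0.0 grip 1.0 F [0.1 0.2 0.6] j [-0.11  0.48  1.28 -0.    1.39 -1.51]
shift tool mm (pre-turn axes) [107.    1.1   2.3]
turn [-0.001 -0.     0.   ] shift in post-turn axes [107.    1.1   2.3]
```

Can is clear (755,210). Descend on blue.

```bash
python3 -m jog '[[[0.03,0.0007,0.002,0,0,0],[0.03,0,0,0,0,0],[0.025,0,0,0,0,0],[0.017,0,0,0,0,0],[0.005,0,0,0,0,0],[0,0,0,0,0,0]]]'
python3 -m jog '[[[0,0,0,0,0,0],[0,0,0,0,0,0],[0,0,0,0,0,0],[0,0,0,0,0,0],[0,0,0,0,0,0]]]' 255 60
python3 - <<'E'
from h import *
plan([608,-312,250],np.pi/2-.01)
E
```

```text
time_s: 18.98
eef_pos: [596.0, 54.7, 97.5]
ee_rot: [0.705, 0.058, 0.704, -0.058]
force: [-1.4, -0.1, 0.0]
grip_width: 1.004
time_s: 19.6
eef_pos: [596.3, 54.6, 98.2]
ee_rot: [0.705, 0.058, 0.704, -0.058]
force: [-1.5, -1.6, 6.0]
grip_width: 0.566
t 19.6 p [596.3  54.6  98.2] yaw 1.406 tilt 0.002 grip 0.566 F [-1.5 -1.6  6. ] j [-0.1   0.57  1.41 -0.    1.16 -1.51]
shift tool mm (pre-turn axes) [-151.6 -359.7   72. ]
turn [-0.155  0.002  0.   ] shift in post-turn axes [-151.8 -366.5   15.4]
```

```bash
python3 -m jog '[[[-0.02,0,0,0,0,0],[-0.03,0,0,0,0,0],[-0.03,0,0,0,0,0],[-0.02,0,0,0,0,0],[0,0,0,-0.155,0,0],[0,-0.05,0.002,0,0,0],[0,-0.05,0.002,0,0,0],[0,-0.05,0.002,0,0,0],[0,-0.05,0.002,0,0,0],[0,-0.05,0.002,0,0,0],[0,-0.05,0.002,0,0,0],[0,-0.04,0.002,0,0,0]]]'
python3 -m jog '[[[0,-0.026,0.0014,0,0,0],[0,0,0,0,0,0],[0,0,0,0,0,0],[0,0,0,0,0,0]]]'
python3 - <<'E'
from h import *
plan([608,-312,101],np.pi/2-.01)
c=cam("scene"); cv2.imwrite("pics/s9.png",c["image"][:,:,::-1])
E
```

```text
time_s: 21.1
eef_pos: [605.9, -287.2, 196.2]
ee_rot: [0.707, 0.004, 0.708, -0.003]
force: [0.4, 0.9, -3.2]
grip_width: 0.567
time_s: 21.6
eef_pos: [607.7, -310.3, 197.1]
ee_rot: [0.707, 0.003, 0.707, -0.003]
force: [-0.1, 1.1, -3.1]
grip_width: 0.57
t 21.6 p [ 607.7 -310.3  197.1] yaw 1.562 tilt 0.0 grip 0.57 F [-0.1  1.1 -3.1] j [-0.64  0.69  0.95  0.    1.5  -2.21]
shift tool mm (pre-turn axes) [96.1 -1.7  0.3]
turn [ 0.001 -0.    -0.   ] shift in post-turn axes [96.1 -1.7  0.3]
```

View pics/s9.png

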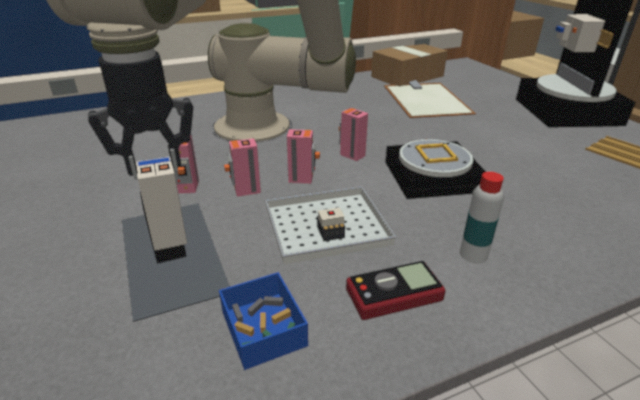

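```bash
python3 -m jog '[[[0.03,-0.0005,0,0,0,0],[0.03,0,0,0,0,0],[0.022,0,0,0,0,0],[0.01,0,0,0,0,0],[0.004,0,0,0,0,0],[0.001,0,0,0,0,0],[0.001,0,0,0,0,0],[0,0,0,0,0,0]]]'
python3 -m jog '[[[0.001,0,0,0,0,0],[0,0,0,0,0,0]]]'
python3 - <<'E'
from h import *
plan([608,-312,99],np.pi/2-.01)
E
```

```text
time_s: 22.65
eef_pos: [607.7, -312.0, 99.4]
ee_rot: [0.707, 0.003, 0.707, -0.004]
force: [0.0, 0.2, -3.4]
grip_width: 0.564
time_s: 22.9
eef_pos: [607.9, -312.1, 99.3]
ee_rot: [0.708, 0.003, 0.707, -0.004]
force: [-0.1, 1.1, 6.8]
grip_width: 0.568
t 22.9 p [ 607.9 -312.1   99.3] yaw 1.561 tilt 0.002 grip 0.568 F [-0.1  1.1  6.8] j [-0.65  0.75  1.09  0.    1.3  -2.21]
shift tool mm (pre-turn axes) [0.3 0.1 0.1]
turn [0.    0.002 0.001] shift in post-turn axes [0.3 0.1 0.1]
```

In contact with the mat; release and go to the contactor.

```bash
python3 -m jog '[[[0,0,0,0,0,0],[0,0,0,0,0,0],[0,0,0,0,0,0],[0,0,0,0,0,0],[0,0,0,0,0,0]]]' 0
python3 -m jog '[[[-0.02,0,0,0,0,0],[-0.04,0,0,0,0,0],[-0.05,0,0,0,0,0],[0,0,0,0,0,0]]]'
python3 - <<'E'
from h import *
plan([550,-9,205],1.418)
c=cam("side"); cv2.imwrite("pics/d10.png",c["image"][:,:,::-1])
E
```

```text
time_s: 23.52
eef_pos: [607.6, -311.9, 98.0]
ee_rot: [0.707, 0.003, 0.707, -0.003]
force: [-0.4, 0.4, -0.0]
grip_width: 0.999
time_s: 24.02
eef_pos: [608.7, -312.7, 212.7]
ee_rot: [0.709, 0.002, 0.705, -0.005]
force: [-0.2, -0.2, -0.3]
grip_width: 0.996
t 24.02 p [ 608.7 -312.7  212.7] yaw 1.561 tilt 0.008 grip 0.996 F [-0.2 -0.2 -0.3] j [-0.65  0.68  0.92 -0.    1.53 -2.21]
shift tool mm (pre-turn axes) [  5.8 303.1 -61.7]
turn [0.143 0.007 0.004] shift in post-turn axes [   7.7  291.2 -104.3]
```

View pics/d10.png

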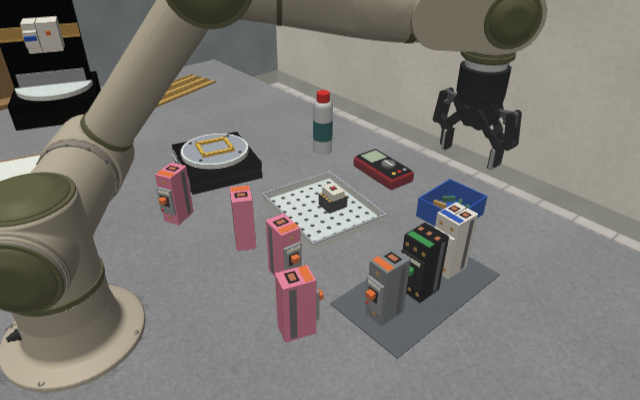

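Orange (388,288), green (424,262) and blue (455,240) stand on the mat. Next the contactor.

```bash
python3 -m jog '[[[0,0,0,0.143,0,0],[0.001,0.0485,-0.0174,0,0,0],[0.001,0.0485,-0.0174,0,0,0],[0.001,0.0485,-0.0174,0,0,0],[0.001,0.0485,-0.0174,0,0,0],[0.001,0.0485,-0.0174,0,0,0],[0.001,0.0485,-0.0174,0,0,0],[0,0,0,0,0,0],[0,0,0,0,0,0],[0,0,0,0,0,0]]]'
python3 - <<'E'
from h import *
plan([550,-9,205],1.418)
c=cam("wrist"); crop(c,240,90,400,250,4,"w11.png");cv2.imwrite("pics/w11f.png",c["image"][:,:,::-1])
np.savez("w11.npz",R=c["R"],t=c["t"],mtx=c["mtx"],image=c["image"])
E
```

```text
time_s: 25.32
eef_pos: [548.7, -9.4, 201.4]
ee_rot: [0.705, 0.054, 0.705, -0.054]
force: [0.1, -0.1, 0.3]
grip_width: 1.0
t 25.32 p [548.7  -9.4 201.4] yaw 1.417 tilt 0.001 grip 1.0 F [ 0.1 -0.1  0.3] j [-0.23  0.37  1.44 -0.    1.33 -1.65]
shift tool mm (pre-turn axes) [-3.6  0.6  1.2]
turn [-0.001 -0.001  0.   ] shift in post-turn axes [-3.6  0.6  1.2]
```

View pics/w11.png

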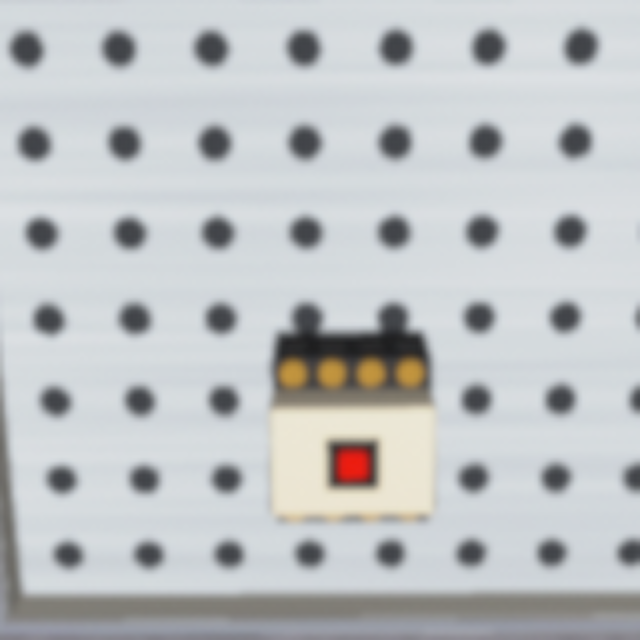

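View pics/w11f.png

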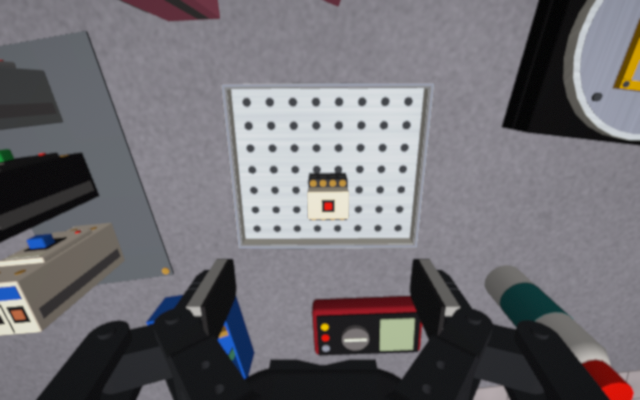

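```bash
python3 - <<'E'
from h import *
c=dict(np.load("w11.npz"))
f=lambda p,o,k:(np.array(p,float)+.5)/k-.5+np.array(o)
w=plane(c,f([(271,405),(435,405),(433,516),(272,516)],(240,90),4),51)[:,:2];print(w.round(1),w.mean(0),np.linalg.norm(np.roll(w,-1,0)-w,axis=1), np.arctan2(*(w[1]-w[0])[::-1]))
print(plane(c,f([353,465],(240,90),4),51))
plan([587,-9,27],1.418)
E
```

```text
[[564.6 -28.1]
 [571.5  15.5]
 [603.5  10.8]
 [596.6 -33.3]] [584.06041561  -8.77103008] [44.1387363  32.41147898 44.71901017 32.41466361] 1.4157549949468955
[[585.11941855  -8.85931164  51.        ]]
t 25.38 p [548.7  -9.4 201.5] yaw 1.417 tilt 0.001 grip 1.003 F [0.1 0.9 0.7] j [-0.23  0.37  1.44 -0.    1.33 -1.65]
shift tool mm (pre-turn axes) [174.5   6.2  37.9]
turn [-0.001 -0.001  0.   ] shift in post-turn axes [174.5   6.2  37.8]
```

```bash
python3 -m jog '[[[0,0.0059,0.0353,0,0,0],[0.03,0,0,0,0,0],[0.04,0,0,0,0,0],[0.04,0,0,0,0,0],[0.035,0,0,0,0,0],[0.02,0,0,0,0,0],[0.0095,0,0,0,0,0],[0,0,0,0,0,0]]]'
python3 -m jog '[[[0,0,0,0,0,0],[0,0,0,0,0,0],[0,0,0,0,0,0],[0,0,0,0,0,0],[0,0,0,0,0,0],[0,0,0,0,0,0]]]' 255 50
python3 - <<'E'
from h import *
plan([475.6,316,200],np.pi/2-.255)
c=cam("scene"); crop(c,255,140,405,260,5,"s12.png")
E
```

```text
time_s: 26.38
eef_pos: [584.5, -8.3, 27.4]
ee_rot: [0.705, 0.054, 0.705, -0.054]
force: [-0.4, 0.0, 1.2]
grip_width: 1.001
time_s: 27.12
eef_pos: [585.8, -8.1, 29.3]
ee_rot: [0.706, 0.054, 0.704, -0.054]
force: [0.4, 0.5, 7.5]
grip_width: -0.003
t 27.12 p [585.8  -8.1  29.3] yaw 1.418 tilt 0.004 grip -0.003 F [0.4 0.5 7.5] j [-0.21  0.63  1.51  0.    0.99 -1.63]
shift tool mm (pre-turn axes) [-171.4  303.6 -157.5]
turn [ 0.102  0.004 -0.   ] shift in post-turn axes [-170.7  285.8 -188.4]
```

View pics/s12.png

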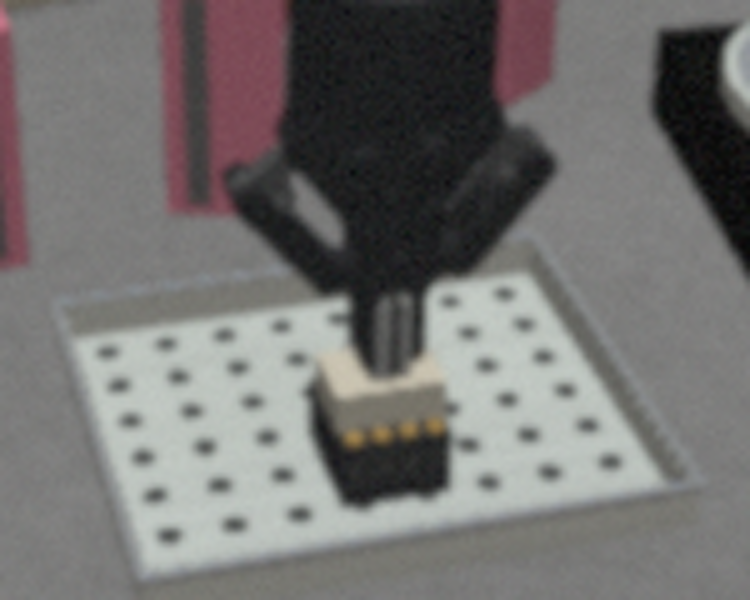

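The fingers shut without the contactor (grip −0.003); something about the height or x position is off. Check where the fingertips really are.

```bash
python3 - <<'E'
from h import *
p,R,s=pose()
for n in("scene","side"):
    c=cam(n); 
    for off in (0,8,-11,-25): print(n,off,proj(c,p+R[:,0]*off).round(1).tolist())
    if n=="side": crop(c,270,130,390,230,6,"d13.png")
c=cam("scene"); print("contactor expected top",proj(c,[584.5,-8.9,51]).round(1),proj(c,[584.5,-8.9,3]).round(1))
E
```

```text
scene 0 [[331.1, 222.8]]
scene 8 [[331.1, 226.1]]
scene -11 [[331.2, 218.3]]
scene -25 [[331.3, 212.4]]
side 0 [[333.4, 195.2]]
side 8 [[333.4, 198.1]]
side -11 [[333.5, 191.1]]
side -25 [[333.7, 186.0]]
contactor expected top [[330.7 213.6]] [[330.3 233.2]]
```

View pics/d13.png

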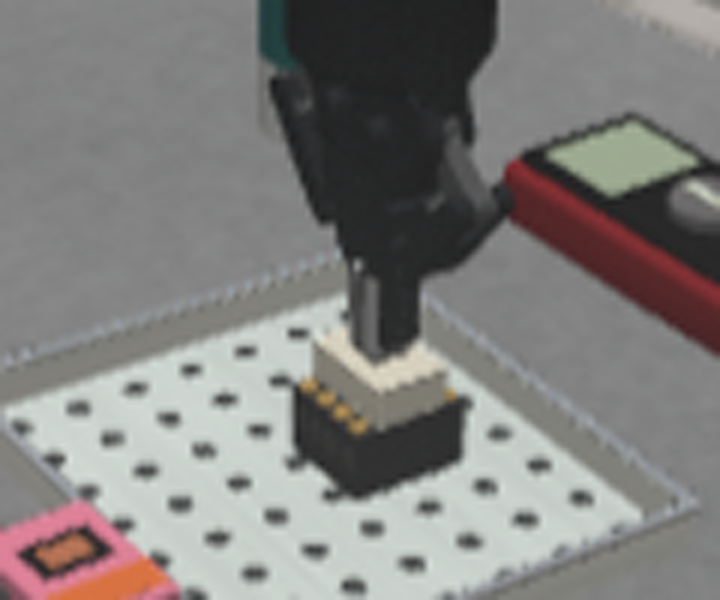

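The shut fingertips rest on the contactor's top (z 51) while the TCP reads 29. So the true tips are about 22 mm behind the reported TCP, not 8 mm ahead as stated. Raise, open and measure the tips.

```bash
python3 -m jog '[[[-0.02,0,0,0,0,0],[-0.03,0,0,0,0,0],[-0.03,0,0,0,0,0],[0,0,0,0,0,0],[0,0,0,0,0,0],[0,0,0,0,0,0],[0,0,0,0,0,0]]]' 0
python3 - <<'E'
from h import *
p,R,s=pose(); print(p.round(1),s["force"].round(1),s["grip_width"])
for n,b in(("scene",(265,100,405,240)),("side",(270,70,410,210))):
    c=cam(n); crop(c,*b,5,n+"14.png")
    print(n,proj(c,[p+R[:,0]*8+R[:,1]*42,p+R[:,0]*8-R[:,1]*42,p-R[:,0]*35+R[:,1]*42,p-R[:,0]*35-R[:,1]*42]).round(1).tolist())
c=cam("wrist"); crop(c,240,90,400,250,4,"w14.png");np.savez("w14.npz",R=c["R"],t=c["t"],mtx=c["mtx"],image=c["image"])
E
```

```text
time_s: 28.2
eef_pos: [584.2, -7.9, 106.8]
ee_rot: [0.705, 0.054, 0.705, -0.054]
force: [0.0, 0.4, -0.7]
grip_width: 1.0
[584.2  -7.9 106.8] [ 0.   0.4 -0.7] 0.9998061967637665
scene [[352.6, 189.7], [310.1, 195.7], [353.6, 170.1], [309.9, 175.8]]
side [[323.2, 161.3], [344.5, 177.5], [323.4, 144.4], [345.3, 160.0]]
```

View pics/scene14.png

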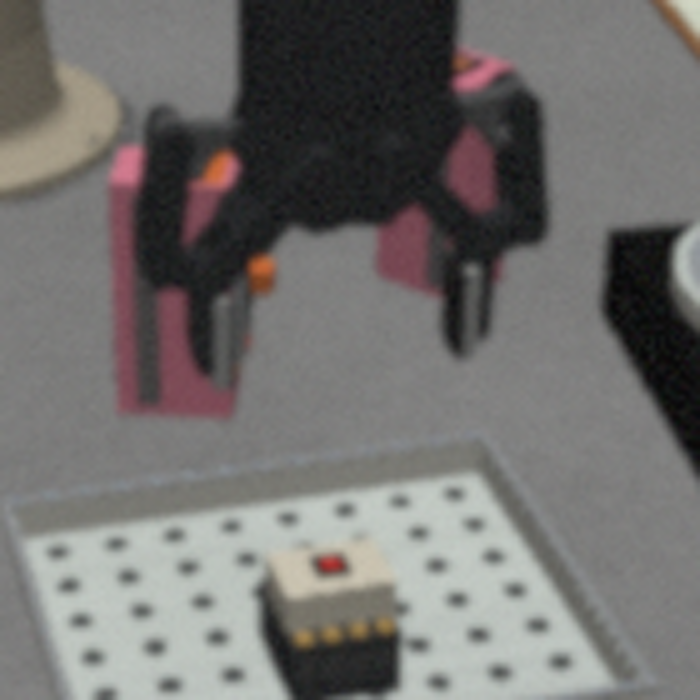

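View pics/side14.png

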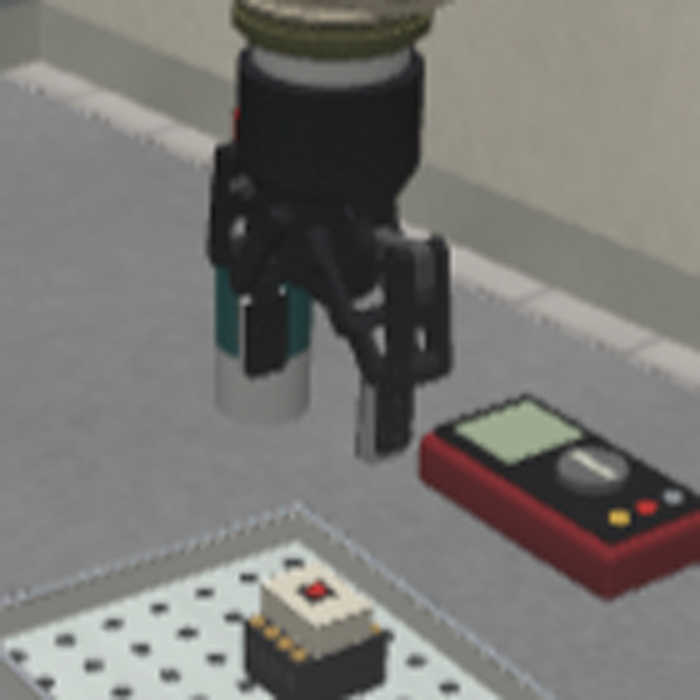

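View pics/w14.png

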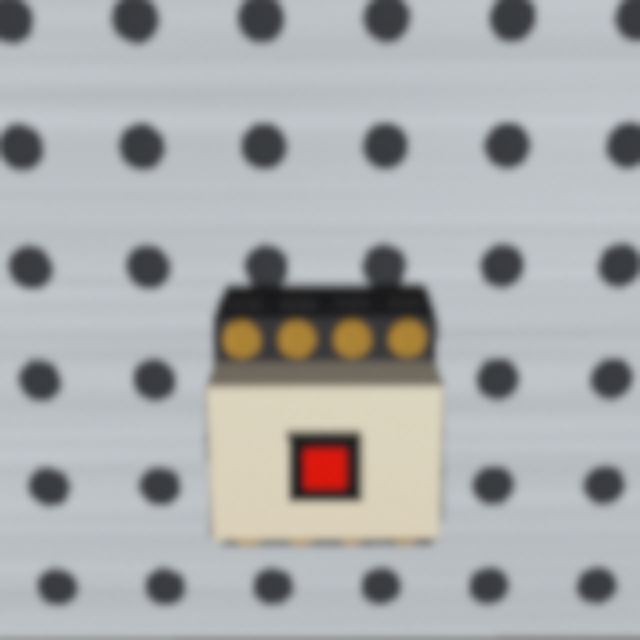

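Open tips measure about 32 mm above the reported TCP in both views (scene (310,178) and (357,171)), which matches the shut finding. The contactor therefore needs TCP z ≈ −8. Recheck the contactor's position.

```bash
python3 - <<'E'
from h import *
c=dict(np.load("w14.npz"))
f=lambda p,o,k:(np.array(p,float)+.5)/k-.5+np.array(o)
w=plane(c,f([(208,384),(442,384),(440,540),(212,540)],(240,90),4),51)[:,:2];print(w.round(1).tolist(),w.mean(0),np.linalg.norm(np.roll(w,-1,0)-w,axis=1), np.arctan2(*(w[1]-w[0])[::-1]))
print(plane(c,f([326,468],(240,90),4),51))
plan([584.5,-8.9,-8],1.418)
E
```

```text
[[564.9, -27.9], [571.6, 15.4], [603.3, 11.1], [596.4, -33.1]] [584.05756522  -8.63880816] [43.90517791 31.98204303 44.71955269 31.98350897] 1.417081554652898
[[584.93852016  -8.68038075  51.        ]]
t 28.35 p [584.4  -7.9 107.2] yaw 1.418 tilt 0.0 grip 1.003 F [ 0.4 -1.4 -0.2] j [-0.21  0.54  1.45 -0.    1.16 -1.63]
shift tool mm (pre-turn axes) [115.2  -1.    0.3]
turn [-0. -0. -0.] shift in post-turn axes [115.2  -1.    0.3]
```

```bash
python3 -m jog '[[[0.03,-0.001,0,0,0,0],[0.03,0,0,0,0,0],[0.02,0,0,0,0,0],[0.01,0,0,0,0,0],[0.005,0,0,0,0,0],[0,0,0,0,0,0]]]'
python3 -m jog '[[[0.01,0,0,0,0,0],[0.005,0,0,0,0,0],[0.005,0,0,0,0,0],[0,0,0,0,0,0]]]'
python3 - <<'E'
from h import *
plan([584.5,-8.9,-8],1.418)
c=cam("scene"); crop(c,255,140,405,260,5,"s15.png")
E
```

```text
time_s: 29.1
eef_pos: [584.5, -8.9, 12.8]
ee_rot: [0.705, 0.054, 0.705, -0.054]
force: [-0.3, -0.3, 0.3]
grip_width: 1.003
time_s: 29.6
eef_pos: [584.1, -8.9, -7.9]
ee_rot: [0.705, 0.054, 0.705, -0.054]
force: [0.2, 0.5, -0.3]
grip_width: 0.999
t 29.6 p [584.1  -8.9  -7.9] yaw 1.418 tilt 0.001 grip 0.999 F [ 0.2  0.5 -0.3] j [-0.22  0.69  1.53 -0.    0.92 -1.63]
shift tool mm (pre-turn axes) [0.1 0.  0.4]
turn [-0.    -0.001 -0.   ] shift in post-turn axes [0.1 0.  0.4]
```

View pics/s15.png

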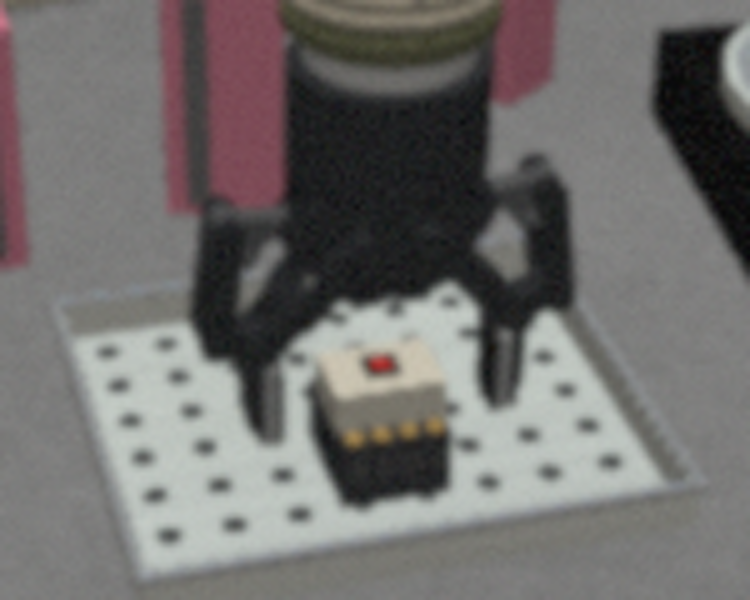

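Fingertips at (270,440) and (500,405) straddle the contactor at mid height. Close.

```bash
python3 -m jog '[[[0,0,0,0,0,0],[0,0,0,0,0,0],[0,0,0,0,0,0],[0,0,0,0,0,0],[0,0,0,0,0,0]]]' 255 50
python3 -m jog '[[[-0.02,0,0,0,0,0],[-0.04,0,0,0,0,0],[-0.04,0,0,0,0,0],[-0.04,0,0,0,0,0],[-0.04,0,0,0,0,0],[-0.02,0,0,0,0,0],[0,0,0,0,0,0],[0,0,0,0,0,0]]]'
python3 - <<'E'
from h import *
plan([420,250,192],np.pi/2-.255)
c=cam("scene"); crop(c,255,100,405,220,5,"s16.png")
E
```

```text
time_s: 30.28
eef_pos: [584.5, -9.0, -7.1]
ee_rot: [0.705, 0.054, 0.705, -0.054]
force: [-1.4, 0.1, 4.5]
grip_width: 0.52
time_s: 31.28
eef_pos: [583.6, -8.7, 190.8]
ee_rot: [0.704, 0.054, 0.706, -0.054]
force: [-0.5, -0.3, -3.1]
grip_width: 0.519
t 31.27 p [583.6  -8.7 190.8] yaw 1.418 tilt 0.003 grip 0.519 F [-0.5 -0.3 -3.1] j [-0.22  0.46  1.34  0.    1.35 -1.63]
shift tool mm (pre-turn axes) [  -0.6  230.8 -201.1]
turn [ 0.102 -0.003 -0.   ] shift in post-turn axes [  -1.2  209.1 -223.6]
```

View pics/s16.png

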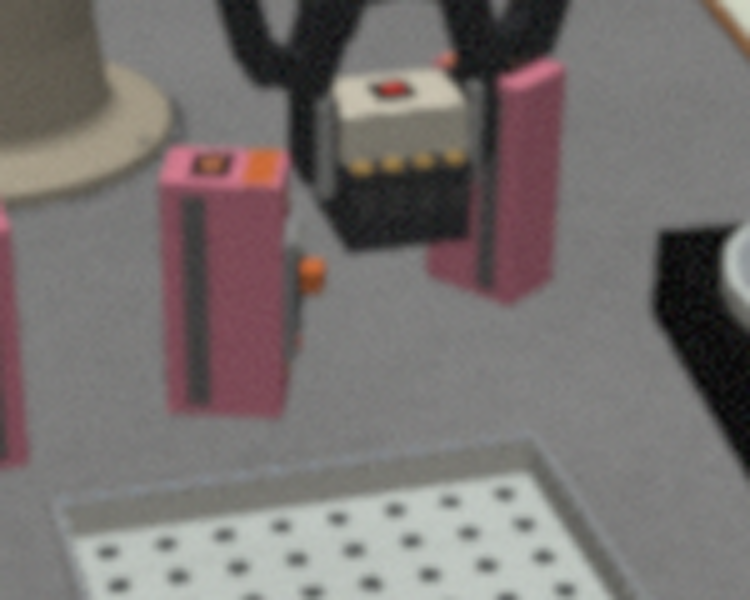

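Contactor held. Move to a viewing pose beyond the frame.

```bash
python3 -m jog '[[[0,0,0,0.102,0,0],[0,0.041,-0.017,0,0,0],[0,0.041,-0.017,0,0,0],[0,0.041,-0.017,0,0,0],[0,0.041,-0.017,0,0,0],[0,0.041,-0.017,0,0,0],[0,0.041,-0.017,0,0,0],[0,0.041,-0.017,0,0,0],[0,0,0,0,0,0],[0,0,0,0,0,0],[0,0,0,0,0,0]]]'
python3 - <<'E'
from h import *
plan([475.6,316,192],np.pi/2-.255)
c=cam("wrist"); cv2.imwrite("pics/w17.png",c["image"][:,:,::-1]); np.savez("w17.npz",R=c["R"],t=c["t"],mtx=c["mtx"],image=c["image"])
crop(c,240,90,400,230,5,"w17c.png")
E
```

```text
time_s: 32.7
eef_pos: [541.7, 297.8, 192.1]
ee_rot: [0.701, 0.09, 0.702, -0.09]
force: [-0.2, 0.0, -2.6]
grip_width: 0.519
t 32.7 p [541.7 297.8 192.1] yaw 1.315 tilt 0.001 grip 0.519 F [-0.2  0.  -2.6] j [ 0.31  0.53  1.22 -0.    1.39 -1.  ]
shift tool mm (pre-turn axes) [  0.1   0.8 -68.5]
turn [-0.001 -0.001  0.001] shift in post-turn axes [  0.1   0.9 -68.5]
```

View pics/w17.png

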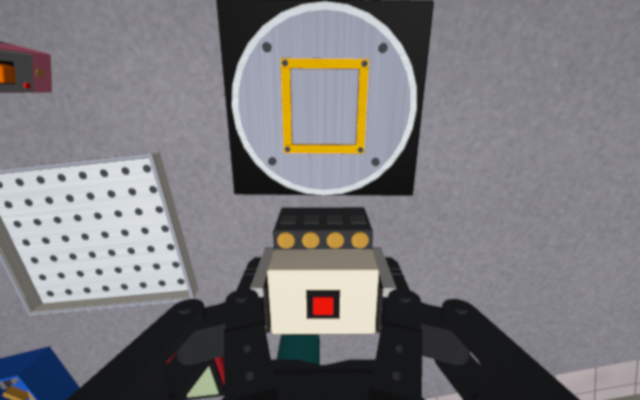

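View pics/w17c.png

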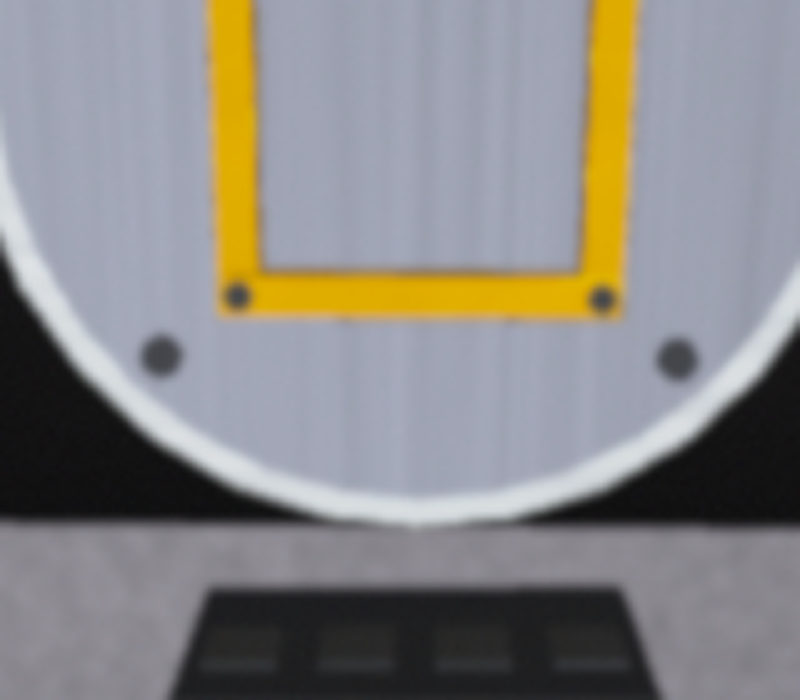

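```bash
python3 - <<'E'
from h import *
c=dict(np.load("w17.npz"))
h=hsv(c); m=cv2.inRange(h,(18,130,120),(35,255,255)); m[200:]=0
ct=max(cv2.findContours(m,0,2)[0],key=cv2.contourArea); q=cv2.approxPolyDP(ct,6,True)[:,0].astype(float); print(q.tolist())
w=plane(c,q,70)[:,:2]; print(w.round(1).tolist(),w.mean(0).round(1),np.linalg.norm(np.roll(w,-1,0)-w,axis=1).round(1))
s=plane(c,[(285,63),(364.3,63.3),(360.7,149.8),(287.5,149.3)],70)[:,:2]; print("screws",s.mean(0).round(1),np.linalg.norm(np.roll(s,-1,0)-s,axis=1).round(1),"yaw",[round(float(np.arctan2(*(s[a]-s[b])[::-1])),3) for a,b in((3,0),(2,1),(1,0),(2,3))])
P=np.append(s.mean(0),[192]); plan(P,np.pi/2-.255)
E
```

```text
[[281.0, 59.0], [284.0, 151.0], [363.0, 152.0], [368.0, 60.0]]
[[427.4, 291.6], [503.7, 270.8], [523.5, 342.3], [447.1, 363.3]] [475.4 317. ] [79.1 74.2 79.2 74.3]
screws [476.  317.2] [68.  74.6 68.6 74.3] yaw [-0.266, -0.258, 1.31, 1.307]
t 32.75 p [541.7 297.9 192.3] yaw 1.315 tilt 0.0 grip 0.517 F [-0.4 -0.2 -2.6] j [ 0.31  0.53  1.22 -0.    1.39 -1.  ]
shift tool mm (pre-turn axes) [  0.3   2.  -68.5]
turn [-0.001 -0.     0.   ] shift in post-turn axes [  0.3   2.1 -68.5]
```

```bash
python3 -m jog '[[[0,0.001,-0.034,0.005,0,0],[0,0.001,-0.0345,0,0,0],[0.03,0,0,0,0,0],[0.03,0,0,0,0,0],[0.03,0,0,0,0,0],[0.02,0,0,0,0,0],[0,0,0,0,0,0],[0,0,0,0,0,0]]]'
python3 - <<'E'
from h import *
plan([476,317.2,53],np.pi/2-.262)
for n,b in(("scene",(380,80,500,200)),("side",(150,70,270,190))):
    c=cam(n); crop(c,*b,5,n+"18.png")
E
```

```text
time_s: 33.75
eef_pos: [476.4, 318.1, 83.6]
ee_rot: [0.702, 0.092, 0.701, -0.091]
force: [-0.1, -0.8, -2.0]
grip_width: 0.521
t 33.75 p [476.4 318.1  83.6] yaw 1.311 tilt 0.002 grip 0.521 F [-0.1 -0.8 -2. ] j [ 0.38  0.54  1.51  0.    1.09 -0.93]
shift tool mm (pre-turn axes) [30.6 -1.  -0.2]
turn [ 0.002  0.001 -0.001] shift in post-turn axes [30.6 -1.  -0.1]
```

View pics/scene18.png

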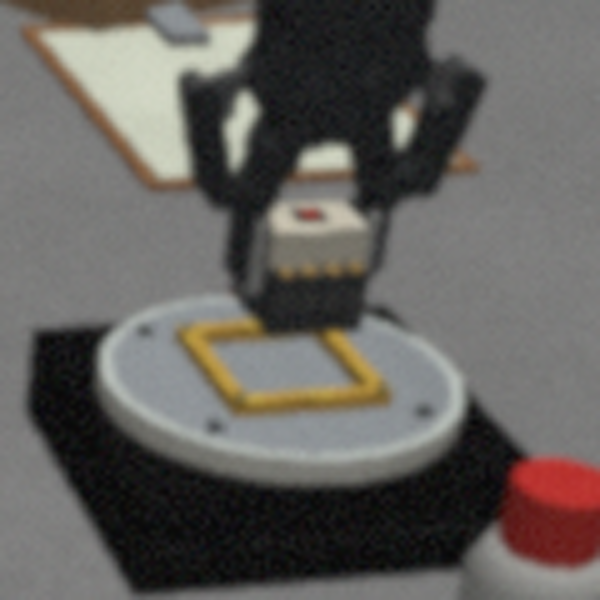

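View pics/side18.png

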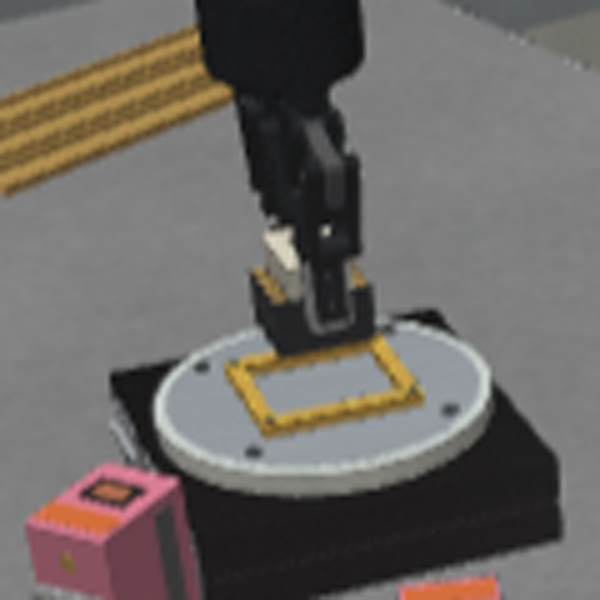

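```bash
python3 -m jog '[[[0.012,-0.001,0,0,0,0],[0.01,0,0,0,0,0],[0.005,0,0,0,0,0],[0.002,0,0,0,0,0],[0,0,0,0,0,0]]]'
python3 -m jog '[[[0.001,0,0,0,0,0],[0.001,0,0,0,0,0],[0,0,0,0,0,0]]]'
python3 - <<'E'
from h import *
plan([476,317.2,52],np.pi/2-.262)
for n,b in(("scene",(380,80,500,200)),("side",(150,70,270,190))):
    c=cam(n); crop(c,*b,5,n+"19.png")
E
```

```text
time_s: 34.48
eef_pos: [475.5, 317.3, 53.5]
ee_rot: [0.701, 0.092, 0.701, -0.092]
force: [0.5, -0.4, -1.8]
grip_width: 0.522
time_s: 34.85
eef_pos: [475.6, 317.3, 51.8]
ee_rot: [0.701, 0.092, 0.701, -0.092]
force: [-1.1, -0.7, 1.5]
grip_width: 0.518
t 34.85 p [475.6 317.3  51.8] yaw 1.311 tilt 0.0 grip 0.518 F [-1.1 -0.7  1.5] j [ 0.38  0.58  1.54 -0.    1.02 -0.93]
shift tool mm (pre-turn axes) [-0.2  0.   0.4]
turn [ 0.002  0.    -0.   ] shift in post-turn axes [-0.2  0.   0.4]
```

View pics/scene19.png

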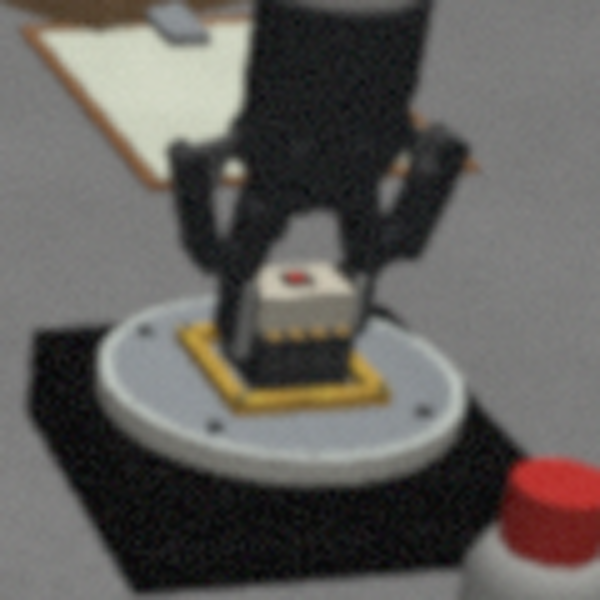

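View pics/side19.png

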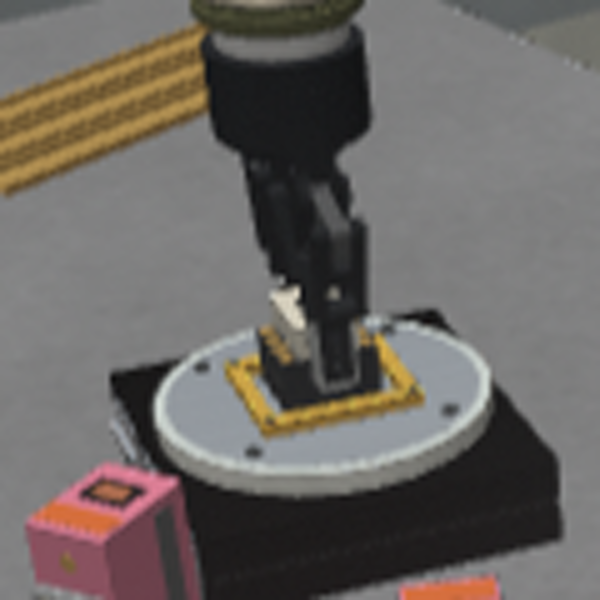

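Contactor sits inside the frame in both views with the load taken up. Release slightly, lift, then open.

```bash
python3 -m jog '[[[0,0,0,0,0,0],[0,0,0,0,0,0],[0,0,0,0,0,0]]]' 85
python3 -m jog '[[[-0.01,0,0,0,0,0],[-0.03,0,0,0,0,0],[-0.05,0,0,0,0,0],[-0.05,0,0,0,0,0],[0,0,0.03,0,0,0],[0,0,0.04,0,0,0],[0,0,0,0,0,0],[0,0,0,0,0,0]]]'
python3 - <<'E'
from h import *
plan([608,-312,205],np.pi/2-.01)
c=cam("wrist"); cv2.imwrite("pics/w20.png",c["image"][:,:,::-1]); np.savez("w20.npz",R=c["R"],t=c["t"],mtx=c["mtx"],image=c["image"])
E
```

```text
time_s: 35.33
eef_pos: [475.5, 317.2, 51.5]
ee_rot: [0.701, 0.092, 0.701, -0.092]
force: [0.2, 0.5, -0.4]
grip_width: 0.667
time_s: 36.33
eef_pos: [542.7, 299.4, 191.8]
ee_rot: [0.701, 0.092, 0.701, -0.092]
force: [0.3, -0.5, 0.8]
grip_width: 0.666
t 36.33 p [542.7 299.4 191.8] yaw 1.311 tilt 0.0 grip 0.666 F [ 0.3 -0.5  0.8] j [ 0.32  0.54  1.21  0.    1.39 -1.  ]
shift tool mm (pre-turn axes) [ -13.3 -574.1  220.2]
turn [-0.25 -0.   -0.  ] shift in post-turn axes [ -13.2 -610.7   71.4]
```

View pics/w20.png

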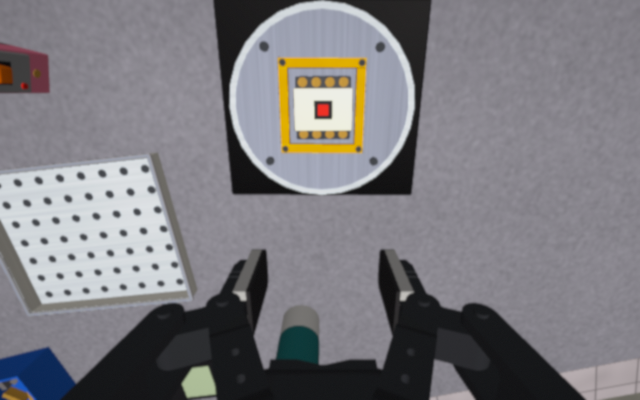

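```bash
python3 - <<'E'
from h import *
c=dict(np.load("w20.npz"))
print(plane(c,[323,110.3],110).round(1), plane(c,[(282,62.5),(361.7,62.5),(358.5,149.5),(285,149)],70).mean(0).round(1))
E
```

```text
[[476.1 318.  110. ]] [476.1 316.9  70. ]
```

Contactor dot at (476.1,318.0) against frame centre (476.1,316.9): seated. Return to blue on the mat.

```bash
python3 -m jog '[[[0,0,0,-0.125,0,0],[0,0,0,-0.125,0,0],[0,-0.05,0.006,0,0,0],[0,-0.05,0.006,0,0,0],[0,-0.05,0.006,0,0,0],[0,-0.05,0.006,0,0,0],[0,-0.05,0.006,0,0,0],[0,-0.05,0.006,0,0,0],[0,-0.05,0.006,0,0,0],[0,-0.05,0.006,0,0,0],[0,-0.05,0.006,0,0,0],[0,-0.05,0.006,0,0,0]]]' 0 60
python3 -m jog '[[[0,-0.05,0.006,0,0,0],[0,-0.05,0.005,0,0,0],[0,-0.011,0,0,0,0],[0,0,0,0,0,0],[0,0,0,0,0,0],[0,0,0,0,0,0]]]'
python3 - <<'E'
from h import *
plan([607.6,-311.9,83],1.561)
c=cam("side"); cv2.imwrite("pics/d21.png",c["image"][:,:,::-1])
E
```

```text
time_s: 37.88
eef_pos: [598.1, -202.0, 192.1]
ee_rot: [0.707, 0.003, 0.707, -0.003]
force: [0.3, 0.8, 0.1]
grip_width: 1.004
time_s: 38.62
eef_pos: [608.4, -311.1, 191.9]
ee_rot: [0.707, 0.003, 0.707, -0.003]
force: [-0.6, -0.3, 0.5]
grip_width: 0.999
t 38.62 p [ 608.4 -311.1  191.9] yaw 1.563 tilt 0.0 grip 0.999 F [-0.6 -0.3  0.5] j [-0.64  0.69  0.96  0.    1.49 -2.21]
shift tool mm (pre-turn axes) [108.9  -0.8  -0.9]
turn [0.002 0.    0.   ] shift in post-turn axes [108.9  -0.8  -0.8]
```

View pics/d21.png

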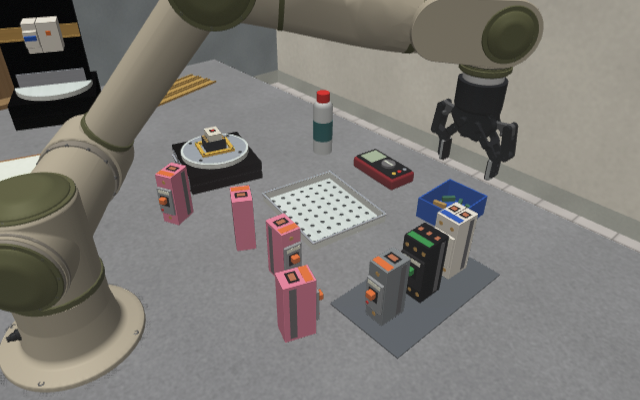

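```bash
python3 -m jog '[[[0.03,-0.0008,-0.0008,0,0,0],[0.03,0,0,0,0,0],[0.025,0,0,0,0,0],[0.018,0,0,0,0,0],[0.006,0,0,0,0,0],[0,0,0,0,0,0],[0,0,0,0,0,0]]]'
python3 -m jog '[[[0,0,0,0,0,0],[0,0,0,0,0,0],[0,0,0,0,0,0],[0,0,0,0,0,0],[0,0,0,0,0,0]]]' 255 60
python3 - <<'E'
from h import *
plan([596.3,54.6,190],1.406)
E
```

```text
time_s: 39.55
eef_pos: [607.7, -313.5, 83.6]
ee_rot: [0.708, 0.003, 0.707, -0.004]
force: [-0.3, 0.3, 0.4]
grip_width: 1.0
time_s: 40.17
eef_pos: [607.7, -313.6, 83.2]
ee_rot: [0.708, 0.003, 0.707, -0.004]
force: [0.9, -1.1, 5.1]
grip_width: 0.572
t 40.17 p [ 607.7 -313.6   83.2] yaw 1.561 tilt 0.002 grip 0.572 F [ 0.9 -1.1  5.1] j [-0.65  0.77  1.1  -0.    1.27 -2.21]
shift tool mm (pre-turn axes) [-107.2  367.9  -14.9]
turn [0.155 0.001 0.001] shift in post-turn axes [-106.8  361.3  -71.6]
```

```bash
python3 -m jog '[[[-0.02,0,0,0,0,0],[-0.03,0,0,0,0,0],[-0.03,0,0,0,0,0],[-0.02,0,0,0,0,0],[0,0,0,0.155,0,0],[0,0.048,-0.0096,0,0,0],[0,0.048,-0.0096,0,0,0],[0,0.048,-0.0096,0,0,0],[0,0.048,-0.0096,0,0,0],[0,0.048,-0.0096,0,0,0],[0,0.048,-0.0096,0,0,0],[0,0.048,-0.0096,0,0,0]]]'
python3 -m jog '[[[0,0.0245,-0.0044,0,0,0],[0,0,0,0,0,0],[0,0,0,0,0,0],[0,0,0,0,0,0]]]'
python3 - <<'E'
from h import *
plan([596.2,54.6,84],1.406)
c=cam("scene"); cv2.imwrite("pics/s22.png",c["image"][:,:,::-1])
E
```

```text
time_s: 41.68
eef_pos: [595.2, 31.0, 181.3]
ee_rot: [0.704, 0.058, 0.706, -0.058]
force: [1.6, -0.1, -4.0]
grip_width: 0.576
time_s: 42.18
eef_pos: [595.8, 53.2, 182.1]
ee_rot: [0.704, 0.059, 0.705, -0.059]
force: [-0.2, 0.6, -3.0]
grip_width: 0.574
t 42.17 p [595.8  53.2 182.1] yaw 1.405 tilt 0.001 grip 0.574 F [-0.2  0.6 -3. ] j [-0.11  0.5   1.3  -0.    1.34 -1.51]
shift tool mm (pre-turn axes) [98.1  1.5  0.3]
turn [-0.001 -0.001  0.   ] shift in post-turn axes [98.1  1.5  0.2]
```

View pics/s22.png

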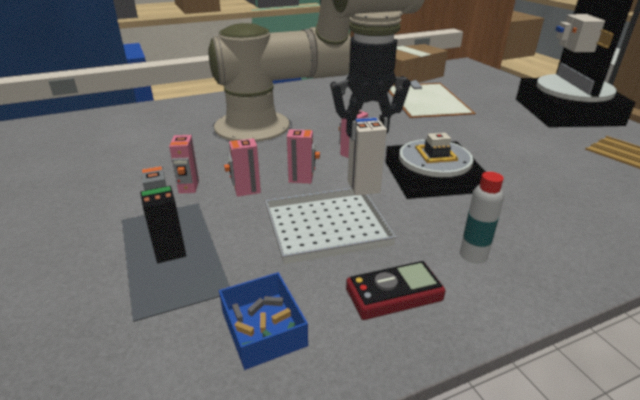

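```bash
python3 -m jog '[[[0.03,0.001,0,0,0,0],[0.03,0,0,0,0,0],[0.024,0,0,0,0,0],[0.01,0,0,0,0,0],[0.004,0,0,0,0,0],[0.001,0,0,0,0,0],[0,0,0,0,0,0]]]'
python3 - <<'E'
from h import *
plan([596.2,54.6,82.5],1.406)
E
```

```text
time_s: 43.1
eef_pos: [596.4, 55.1, 84.3]
ee_rot: [0.705, 0.058, 0.704, -0.058]
force: [-0.1, 0.5, -3.3]
grip_width: 0.578
t 43.1 p [596.4  55.1  84.3] yaw 1.406 tilt 0.001 grip 0.578 F [-0.1  0.5 -3.3] j [-0.1   0.59  1.42 -0.    1.13 -1.51]
shift tool mm (pre-turn axes) [ 1.8 -0.5 -0.1]
turn [-0.     0.001 -0.   ] shift in post-turn axes [ 1.8 -0.5 -0.1]
```

```bash
python3 -m jog '[[[0.001,0,0,0,0,0],[0.001,0,0,0,0,0],[0,0,0,0,0,0]]]'
python3 -m jog '[[[0,0,0,0,0,0],[0,0,0,0,0,0],[0,0,0,0,0,0],[0,0,0,0,0,0],[0,0,0,0,0,0]]]' 0
python3 -m jog '[[[-0.02,0,0,0,0,0],[-0.04,0,0,0,0,0],[-0.05,0,0,0,0,0],[0,0,0,0,0,0],[0,0,0,0,0,0]]]'
python3 - <<'E'
from h import *
plan([517.3,-313.1,190],1.561)
c=cam("scene"); crop(c,255,140,405,260,5,"s23.png")
E
```

```text
time_s: 43.48
eef_pos: [596.3, 55.1, 82.2]
ee_rot: [0.705, 0.058, 0.704, -0.058]
force: [-0.8, -0.4, 2.5]
grip_width: 0.577
time_s: 44.1
eef_pos: [596.0, 55.1, 81.5]
ee_rot: [0.705, 0.058, 0.705, -0.058]
force: [0.5, 0.0, 0.0]
grip_width: 1.002
time_s: 44.72
eef_pos: [595.7, 55.2, 190.7]
ee_rot: [0.704, 0.058, 0.705, -0.058]
force: [-0.2, 0.0, -0.9]
grip_width: 1.002
t 44.73 p [595.7  55.2 190.7] yaw 1.406 tilt 0.001 grip 1.002 F [-0.2  0.  -0.9] j [-0.1   0.49  1.29 -0.    1.36 -1.51]
shift tool mm (pre-turn axes) [   0.8 -376.1  -16.9]
turn [-0.155 -0.001 -0.   ] shift in post-turn axes [   0.7 -369.   -74.7]
```

View pics/s23.png

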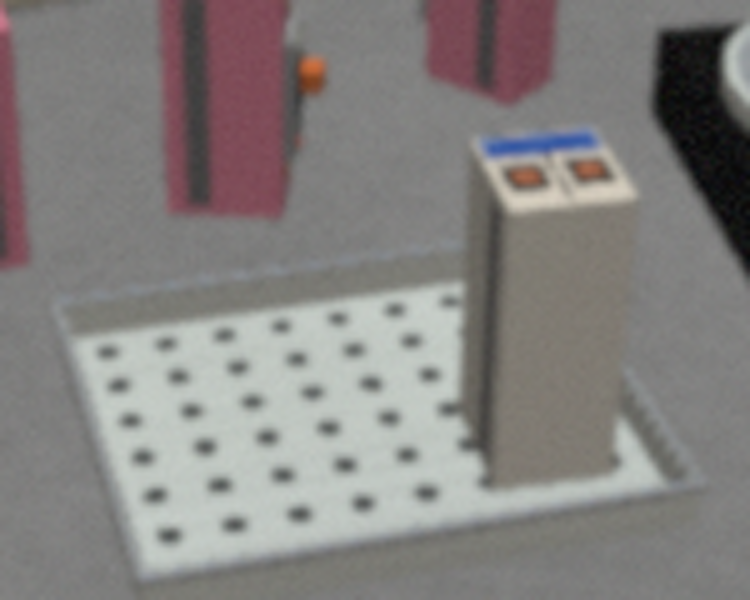

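Blue is back within about 1 px of its starting image. Next green.

```bash
python3 -m jog '[[[0,0,0,-0.155,0,0],[0,-0.05,-0.0101,0,0,0],[0,-0.05,-0.0101,0,0,0],[0,-0.05,-0.0101,0,0,0],[0,-0.05,-0.0101,0,0,0],[0,-0.05,-0.0101,0,0,0],[0,-0.05,-0.0101,0,0,0],[0,-0.05,-0.0101,0,0,0],[0,-0.018,-0.004,0,0,0],[0,0,0,0,0,0],[0,0,0,0,0,0],[0,0,0,0,0,0]]]'
python3 - <<'E'
from h import *
plan([517.3,-313.1,79],1.561)
E
```

```text
time_s: 46.28
eef_pos: [518.2, -310.8, 191.6]
ee_rot: [0.707, 0.003, 0.707, -0.003]
force: [0.4, -0.1, -0.2]
grip_width: 0.998
t 46.27 p [ 518.2 -310.8  191.6] yaw 1.563 tilt 0.0 grip 0.998 F [ 0.4 -0.1 -0.2] j [-0.73  0.5   1.27  0.    1.37 -2.3 ]
shift tool mm (pre-turn axes) [112.6  -2.3  -0.9]
turn [ 0.002  0.    -0.   ] shift in post-turn axes [112.6  -2.3  -0.9]
```

```bash
python3 -m jog '[[[0.03,-0.001,-0.0009,0,0,0],[0.03,0,0,0,0,0],[0.025,0,0,0,0,0],[0.02,0,0,0,0,0],[0.0075,0,0,0,0,0],[0,0,0,0,0,0],[0,0,0,0,0,0]]]'
python3 -m jog '[[[0,0,0,0,0,0],[0,0,0,0,0,0],[0,0,0,0,0,0],[0,0,0,0,0,0],[0,0,0,0,0,0]]]' 255 60
python3 - <<'E'
from h import *
plan([577.7,-73,180],1.418)
E
```

```text
time_s: 47.15
eef_pos: [517.2, -313.2, 80.0]
ee_rot: [0.708, 0.003, 0.707, -0.004]
force: [-0.3, -0.0, 0.3]
grip_width: 1.001
time_s: 47.78
eef_pos: [517.1, -313.6, 79.8]
ee_rot: [0.707, 0.003, 0.707, -0.004]
force: [-0.6, -2.1, 6.1]
grip_width: 0.619
t 47.77 p [ 517.1 -313.6   79.8] yaw 1.561 tilt 0.002 grip 0.619 F [-0.6 -2.1  6.1] j [-0.74  0.61  1.41 -0.    1.13 -2.3 ]
shift tool mm (pre-turn axes) [-100.5  241.1   58.3]
turn [0.143 0.001 0.001] shift in post-turn axes [-100.2  247.    23.3]
```

```bash
python3 -m jog '[[[-0.02,0,0,0,0,0],[-0.03,0,0,0,0,0],[-0.03,0,0,0,0,0],[-0.02,0,0,0,0,0],[0,0,0,0.143,0,0],[0,0.0412,0.0039,0,0,0],[0,0.0412,0.0039,0,0,0],[0,0.0412,0.0039,0,0,0],[0,0.0412,0.0039,0,0,0],[0,0.0412,0.0039,0,0,0],[0,0.0412,0.0039,0,0,0],[0,0,0,0,0,0]]]'
python3 -m jog '[[[0,0,0,0,0,0],[0,0,0,0,0,0]]]'
python3 - <<'E'
from h import *
plan([577.6,-73,80.5],1.418)
E
```

```text
time_s: 49.28
eef_pos: [577.2, -69.5, 177.8]
ee_rot: [0.704, 0.053, 0.706, -0.052]
force: [0.1, -0.9, -5.3]
grip_width: 0.624
time_s: 49.52
eef_pos: [577.2, -73.3, 178.6]
ee_rot: [0.705, 0.054, 0.705, -0.054]
force: [1.1, -0.7, -5.8]
grip_width: 0.619
t 49.52 p [577.2 -73.3 178.6] yaw 1.417 tilt 0.001 grip 0.619 F [ 1.1 -0.7 -5.8] j [-0.33  0.46  1.36 -0.    1.32 -1.74]
shift tool mm (pre-turn axes) [98.1  0.3  0.5]
turn [-0.001 -0.001 -0.   ] shift in post-turn axes [98.1  0.3  0.4]
```

```bash
python3 -m jog '[[[0.03,0,0,0,0,0],[0.03,0,0,0,0,0],[0.024,0,0,0,0,0],[0.01,0,0,0,0,0],[0.0035,0,0,0,0,0],[0.001,0,0,0,0,0],[0,0,0,0,0,0]]]'
python3 -m jog '[[[0.001,0,0,0,0,0],[0,0,0,0,0,0]]]'
python3 - <<'E'
from h import *
plan([577.7,-73,79],1.418)
E
```

```text
time_s: 50.4
eef_pos: [577.9, -72.5, 81.2]
ee_rot: [0.705, 0.054, 0.705, -0.054]
force: [-0.0, -0.7, -4.9]
grip_width: 0.623
time_s: 50.65
eef_pos: [577.6, -72.3, 79.6]
ee_rot: [0.705, 0.054, 0.705, -0.054]
force: [1.0, 0.6, -5.2]
grip_width: 0.62
t 50.65 p [577.6 -72.3  79.6] yaw 1.418 tilt 0.0 grip 0.62 F [ 1.   0.6 -5.2] j [-0.33  0.56  1.48 -0.    1.1  -1.74]
shift tool mm (pre-turn axes) [ 0.6 -0.6  0.2]
turn [0. 0. 0.] shift in post-turn axes [ 0.6 -0.6  0.2]
```

```bash
python3 -m jog '[[[0.001,-0.0005,0,0,0,0],[0,0,0,0,0,0]]]'
python3 -m jog '[[[0.0005,0,0,0,0,0],[0,0,0,0,0,0]]]'
python3 -m jog '[[[0,0,0,0,0,0],[0,0,0,0,0,0],[0,0,0,0,0,0],[0,0,0,0,0,0],[0,0,0,0,0,0]]]' 0
python3 -m jog '[[[-0.02,0,0,0,0,0],[-0.04,0,0,0,0,0],[-0.05,0,0,0,0,0],[0,0,0,0,0,0],[0,0,0,0,0,0]]]'
python3 - <<'E'
from h import *
plan([426.8,-312.9,190],1.561)
c=cam("scene"); crop(c,255,140,405,260,5,"s24.png")
E
```

```text
time_s: 50.9
eef_pos: [577.6, -72.8, 78.8]
ee_rot: [0.705, 0.054, 0.705, -0.054]
force: [-0.2, 0.8, -1.0]
grip_width: 0.621
time_s: 51.15
eef_pos: [577.8, -72.9, 78.8]
ee_rot: [0.705, 0.054, 0.705, -0.054]
force: [-1.2, 0.9, 5.7]
grip_width: 0.619
time_s: 51.78
eef_pos: [577.5, -72.9, 78.0]
ee_rot: [0.705, 0.054, 0.705, -0.054]
force: [-0.1, 0.8, -0.3]
grip_width: 1.004
time_s: 52.4
eef_pos: [577.1, -72.7, 187.2]
ee_rot: [0.705, 0.054, 0.705, -0.054]
force: [-0.1, -0.3, 0.8]
grip_width: 1.005
t 52.4 p [577.1 -72.7 187.2] yaw 1.418 tilt 0.001 grip 1.005 F [-0.1 -0.3  0.8] j [-0.33  0.46  1.35 -0.    1.34 -1.74]
shift tool mm (pre-turn axes) [  -2.7 -260.2 -112. ]
turn [-0.143 -0.001 -0.   ] shift in post-turn axes [  -2.8 -241.6 -148. ]
```

View pics/s24.png

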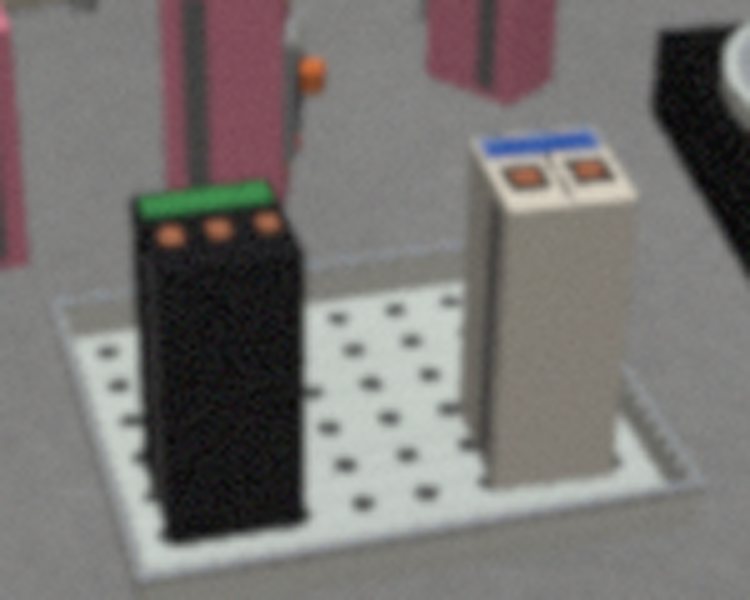

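Green is back exactly where it was in the image. Now orange.

```bash
python3 -m jog '[[[0,0,0,-0.143,0,0],[0,-0.0402,-0.0246,0,0,0],[0,-0.0402,-0.0246,0,0,0],[0,-0.0402,-0.0246,0,0,0],[0,-0.0402,-0.0246,0,0,0],[0,-0.0402,-0.0246,0,0,0],[0,-0.0402,-0.0246,0,0,0],[0,0,0,0,0,0],[0,0,0,0,0,0],[0,0,0,0,0,0]]]'
python3 - <<'E'
from h import *
plan([426.8,-312.9,74],1.561)
E
```

```text
time_s: 53.7
eef_pos: [428.0, -311.6, 187.6]
ee_rot: [0.707, 0.003, 0.707, -0.003]
force: [0.3, 0.7, 0.5]
grip_width: 0.998
t 53.7 p [ 428.  -311.6  187.6] yaw 1.562 tilt 0.001 grip 0.998 F [0.3 0.7 0.5] j [-0.85  0.34  1.52  0.    1.28 -2.41]
shift tool mm (pre-turn axes) [113.6  -1.4  -1.1]
turn [ 0.001 -0.    -0.001] shift in post-turn axes [113.6  -1.3  -1.2]
```

```bash
python3 -m jog '[[[0.03,-0.0008,-0.0011,0,0,0],[0.03,0,0,0,0,0],[0.025,0,0,0,0,0],[0.02,0,0,0,0,0],[0.0085,0,0,0,0,0],[0,0,0,0,0,0],[0,0,0,0,0,0]]]'
python3 -m jog '[[[0,0,0,0,0,0],[0,0,0,0,0,0],[0,0,0,0,0,0],[0,0,0,0,0,0],[0,0,0,0,0,0],[0,0,0,0,0,0]]]' 255 60
python3 - <<'E'
from h import *
plan([522,-0.2,230],1.416)
E
```

```text
time_s: 54.58
eef_pos: [426.8, -313.6, 75.3]
ee_rot: [0.707, 0.003, 0.707, -0.004]
force: [-0.4, -0.3, -0.4]
grip_width: 0.998
time_s: 55.32
eef_pos: [426.8, -313.7, 75.1]
ee_rot: [0.707, 0.003, 0.707, -0.004]
force: [0.4, -0.0, 5.0]
grip_width: 0.458
t 55.33 p [ 426.8 -313.7   75.1] yaw 1.561 tilt 0.001 grip 0.458 F [ 0.4 -0.   5. ] j [-0.86  0.47  1.65  0.    1.02 -2.42]
shift tool mm (pre-turn axes) [-155.2  314.3   92.3]
turn [0.145 0.001 0.001] shift in post-turn axes [-154.9  324.5   45.7]
```

```bash
python3 -m jog '[[[-0.025,0,0,0,0,0],[-0.04,0,0,0,0,0],[-0.05,0,0,0,0,0],[-0.04,0,0,0,0,0],[0,0,0,0.145,0,0],[0,0.0464,0.0065,0,0,0],[0,0.0464,0.0065,0,0,0],[0,0.0464,0.0065,0,0,0],[0,0.0464,0.0065,0,0,0],[0,0.0464,0.0065,0,0,0],[0,0.0464,0.0065,0,0,0],[0,0.0464,0.0065,0,0,0]]]'
python3 -m jog '[[[0,0,0,0,0,0],[0,0,0,0,0,0],[0,0,0,0,0,0]]]'
python3 - <<'E'
from h import *
plan([522,-0.2,76],1.416)
c=cam("side"); crop(c,220,40,400,230,3,"d25.png")
E
```

```text
time_s: 56.82
eef_pos: [521.2, 2.1, 228.6]
ee_rot: [0.704, 0.055, 0.706, -0.055]
force: [0.6, -0.7, -2.0]
grip_width: 0.455
time_s: 57.2
eef_pos: [521.2, -0.4, 229.2]
ee_rot: [0.705, 0.055, 0.705, -0.055]
force: [-0.1, 0.4, -3.1]
grip_width: 0.461
t 57.2 p [ 5.212e+02 -4.000e-01  2.292e+02] yaw 1.415 tilt 0.001 grip 0.461 F [-0.1  0.4 -3.1] j [-0.23  0.29  1.48 -0.    1.38 -1.64]
shift tool mm (pre-turn axes) [153.2   0.3   0.9]
turn [-0.001 -0.001  0.   ] shift in post-turn axes [153.2   0.3   0.8]
```

View pics/d25.png

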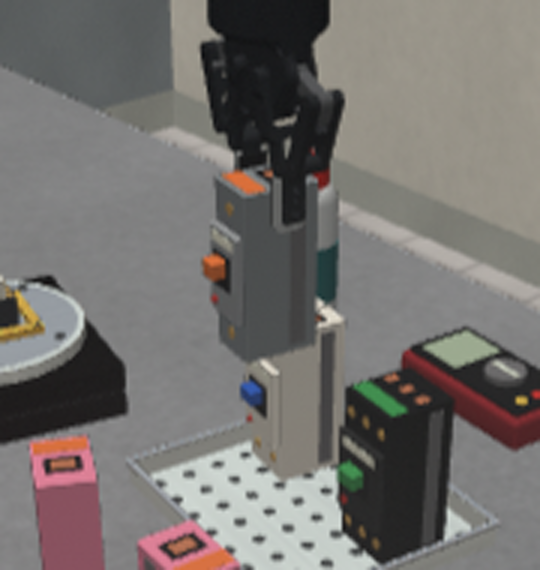

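```bash
python3 -m jog '[[[0.035,0,0.0007,0,0,0],[0.035,0,0,0,0,0],[0.035,0,0,0,0,0],[0.025,0,0,0,0,0],[0.015,0,0,0,0,0],[0.006,0,0,0,0,0],[0.002,0,0,0,0,0],[0,0,0,0,0,0],[0,0,0,0,0,0]]]'
python3 -m jog '[[[0.001,0,0,0,0,0],[0,0,0,0,0,0]]]'
python3 - <<'E'
from h import *
plan([522,-0.2,74],1.416)
E
```

```text
time_s: 58.38
eef_pos: [522.5, 0.4, 77.1]
ee_rot: [0.705, 0.055, 0.705, -0.055]
force: [0.2, -0.2, -3.1]
grip_width: 0.454
time_s: 58.62
eef_pos: [522.1, 0.4, 75.5]
ee_rot: [0.705, 0.055, 0.705, -0.055]
force: [0.4, -0.4, -3.7]
grip_width: 0.46
t 58.62 p [5.221e+02 4.000e-01 7.550e+01] yaw 1.416 tilt 0.0 grip 0.46 F [ 0.4 -0.4 -3.7] j [-0.22  0.45  1.67  0.    1.01 -1.64]
shift tool mm (pre-turn axes) [ 1.5 -0.6 -0. ]
turn [-0.  0.  0.] shift in post-turn axes [ 1.5 -0.6 -0. ]
```

```bash
python3 -m jog '[[[0.001,0,0,0,0,0],[0,0,0,0,0,0]]]'
python3 -m jog '[[[0.0007,0,0,0,0,0],[0,0,0,0,0,0]]]'
python3 -m jog '[[[0,0,0,0,0,0]]]'
```

```text
time_s: 58.88
eef_pos: [522.1, 0.5, 74.4]
ee_rot: [0.705, 0.055, 0.705, -0.055]
force: [0.5, 0.1, -3.3]
grip_width: 0.457
time_s: 59.12
eef_pos: [522.2, 0.4, 74.0]
ee_rot: [0.705, 0.055, 0.705, -0.055]
force: [-0.5, 0.7, 0.5]
grip_width: 0.46
time_s: 59.25
eef_pos: [522.2, 0.4, 74.1]
ee_rot: [0.705, 0.055, 0.705, -0.055]
force: [-0.0, 0.7, 2.2]
grip_width: 0.458
```

Contact. Release, retreat up and toward the robot, and verify.

```bash
python3 -m jog '[[[0,0,0,0,0,0],[0,0,0,0,0,0],[0,0,0,0,0,0],[0,0,0,0,0,0],[0,0,0,0,0,0]]]' 0
python3 -m jog '[[[-0.02,0,0,0,0,0],[-0.04,0,0,0,0,0],[-0.05,0,0,0,0,0],[-0.05,0,0,0,0,0],[-0.05,0,-0.03,0,0,0],[-0.045,0,-0.05,0,0,0],[0,0,0,0,0,0],[0,0,0,0,0,0],[0,0,0,0,0,0]]]'
python3 - <<'E'
from h import *
plan([440,0,330],1.416)
c=cam("wrist"); crop(c,255,150,410,295,5,"w26.png"); crop(cam("scene"),255,120,485,270,3,"s26.png"); cv2.imwrite("pics/d26.png",cam("side")["image"][:,:,::-1])
np.savez("w26.npz",R=c["R"],t=c["t"],mtx=c["mtx"],image=c["image"])
E
```

```text
time_s: 59.88
eef_pos: [522.2, 0.4, 73.8]
ee_rot: [0.705, 0.055, 0.705, -0.055]
force: [0.3, 0.1, -0.1]
grip_width: 1.0
time_s: 61.0
eef_pos: [446.8, 12.1, 324.2]
ee_rot: [0.704, 0.055, 0.706, -0.055]
force: [-0.4, 0.3, 0.0]
grip_width: 0.995
t 61.0 p [446.8  12.1 324.2] yaw 1.416 tilt 0.003 grip 0.995 F [-0.4  0.3  0. ] j [-0.24  0.08  1.49  0.    1.58 -1.65]
shift tool mm (pre-turn axes) [ -5.7 -13.   -4.9]
turn [-0.    -0.003 -0.   ] shift in post-turn axes [ -5.8 -13.   -4.9]
```

View pics/w26.png

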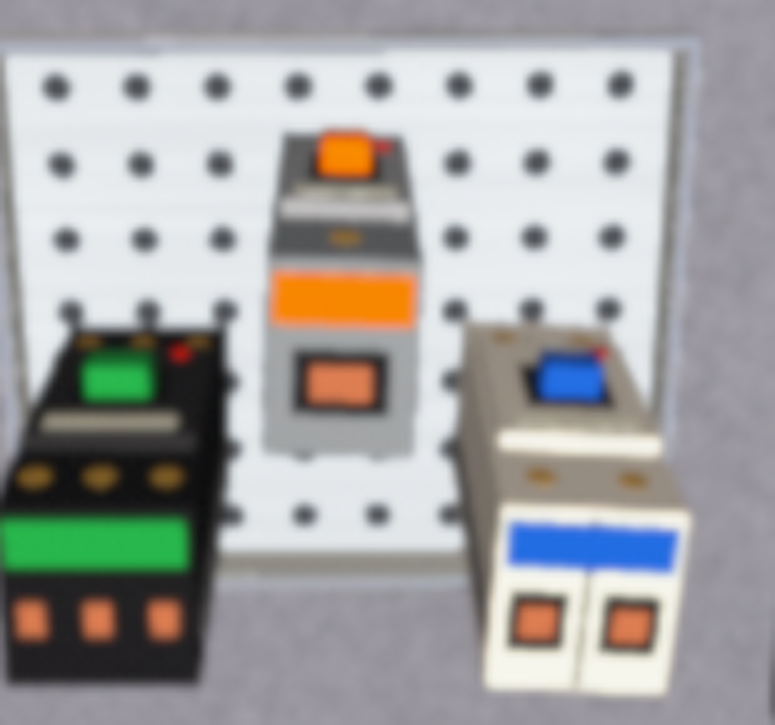

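View pics/s26.png

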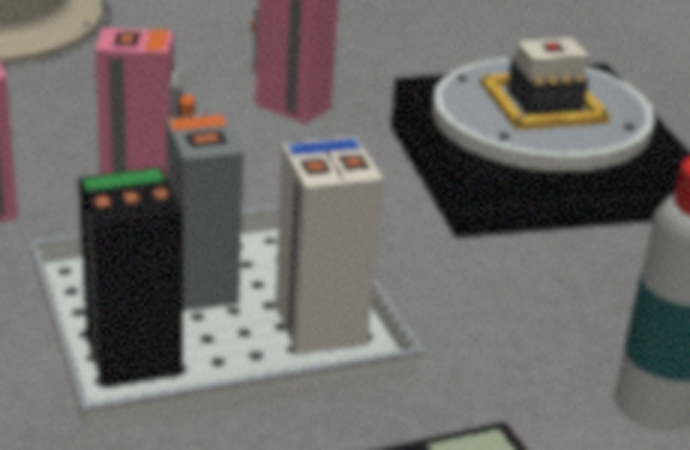

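View pics/d26.png

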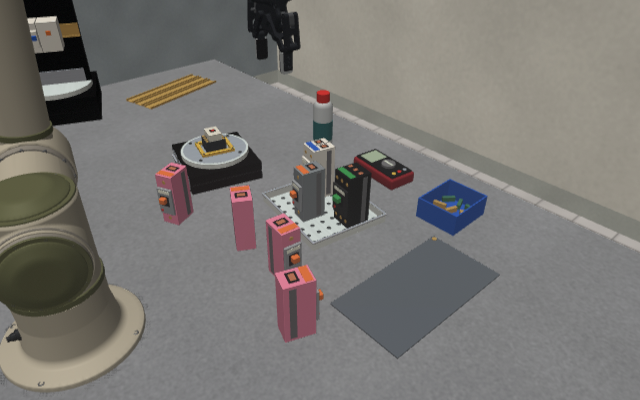

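```bash
python3 - <<'E'
from h import *
def tops(c):
    h=hsv(c); out={}
    for n,lo,hi,z in(("orange",(10,200,150),(18,255,255),125),("green",(55,120,80),(80,255,255),129),("blue",(105,150,120),(120,255,255),133)):
        m=cv2.inRange(h,lo,hi); m[:,:240]=0;m[:,425:]=0;m[:150]=0;m[300:]=0
        k,l,st,ce=cv2.connectedComponentsWithStats(m); i=1+np.argmax(st[1:,4]); out[n]=(plane(c,ce[i],z)[0,:2],st[i].tolist())
    return out
a=tops(dict(np.load("w1.npz")));b=tops(dict(np.load("w26.npz")))
for n in a: print(n,a[n][0].round(1),b[n][0].round(1),np.linalg.norm(a[n][0]-b[n][0]).round(1),a[n][1],b[n][1])
from rig import workorder
E
python3 -m jog '[[[0,0,0,0,0,0],[0,0,0,0,0,0]]]'
python3 - <<'E'
from rig import workorder
print(workorder.finish_job())
E
```

```text
orange [503.7   2.9] [505.3   4.3] 2.2 [319, 207, 26, 8, 200] [310, 206, 27, 8, 207]
green [560.7 -71.7] [562.4 -71.9] 1.7 [265, 253, 37, 12, 439] [255, 253, 38, 12, 449]
blue [579.9  56.9] [581.4  58.5] 2.2 [365, 256, 31, 8, 214] [358, 255, 32, 9, 213]
time_s: 61.4
eef_pos: [446.6, 12.2, 325.5]
ee_rot: [0.705, 0.055, 0.705, -0.055]
force: [0.2, -0.6, 0.4]
grip_width: 1.0
the job is handed in; nothing more can be done
None
```

I moved all three breakers onto the mat, seated the contactor in the yellow frame and stood each breaker back on its own spot in the tray. The job was handed in at about 61 s; it reports no verdict.

**Last checks:**
- **Breakers:** the wrist view puts their top bars 2.2 mm (orange), 1.7 mm (green) and 2.2 mm (blue) from where they were at the start, against the 15 mm limit. They stand upright and square to the tray in the pictures.
- **Contactor:** its red dot measured about 1 mm from the frame centre, and it lies flat.
- **Bystanders:** the multimeter, spray can and parts bin look unmoved in the final picture. I did not measure them.

**What went wrong or disagreed:**
- The first try at gripping the contactor failed. The fingers shut on top of it with about 7.5 N on the wrist and did not move it.
- The cause was fingertip height. The images put the tips 22 mm behind the reported TCP when shut and 32 mm when open, not 8 mm ahead as stated.
- I lowered the second contactor grasp by 35 mm, and the later breaker grasps by 15 mm. All of them held.

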